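# Stage the lot and hold its sign up for the catalogue photo

## Task

Set up this crockery lot for its photograph: stand the salt shaker upright on the photo board, midway between the sugar pot and the cream jug, and let go of it. Then, from the fully down position, squeeze in the catch button on the sign stand's grip block, pull the mast straight up past the first stop to its second stop, and finish while still holding it up there by the grip. Do not shift or tip any of the other crockery or the roll of tape.

Things in the scene. Friction and masses are not known exactly. Their poses are not given: they have to be found in the camera images.
- shaker_mid (a point): The tall slim white ceramic salt shaker (the only one): round, 110 mm tall, standing upright; foot 46 mm across, straight body 38 mm across from 35 to 85 mm above its foot, domed top; about 0.15 kg. The point is on its axis, half-way up (55 mm above its foot); z up.
- board: White photo board fixed on the table, 220 x 280 x 6 mm thick. Origin: centre of its underside, directly below the point midway between sugar pot and cream jug, which stand 90 mm either side of it; x along its short side, y along its long side (the line from pot to jug), z up. Its top is 6 mm above the table.
- sugar_mid (a point): The white lidded sugar pot standing on the board: round, 74 mm across, 74 mm tall with its knob; loose, 0.3 kg. The point is on its axis 35 mm above its foot.
- creamer_mid (a point): The white open cream jug standing on the board: round, 72 mm across, 68 mm tall, a loop handle reaching 56 mm from its axis and a lip on the other side; loose, 0.25 kg. The point is on its axis 34 mm above its foot.
- stand: Telescopic lot-sign stand, fixed to the table: dark steel foot 120 x 110 x 10 mm, upright aluminium tube 30 mm in diameter, top 130 mm above the table (black collar 35 mm across), the sliding mast in it. Origin: centre of the foot's underside; z up. The catch button is on the grip block's +y side, the blank white sign card on the +x side.
- mast_grip (a point): Centre of the black grip block on top of the mast: 34 (stand's x) x 36 (y) x 50 mm tall, 160 mm above the table when down; rises with the mast; axes as the stand's. The grey catch button (20 mm wide, 26 tall), middle of its +y face, stands out 8 mm: 44 mm over both along y. Sign card (4 x 100 x 75 mm) 27 mm out on the +x side, its top 27 mm below this point. Nothing above the block.
- mast (a joint): Mast height, m: 0 down, 0.06 first stop, 0.12 second stop (end of travel). With the button out the catch blocks it at 0.002 and at 0.06; with the button kept squeezed in, it passes both freely and runs up to the second stop. Nothing latches there: let go, it drops onto the catch about 40 mm below. About 0.37 kg plus 1 N friction.
- catch (a joint): How far the catch button is squeezed into the block, m: 0 out, 0.006 fully in; it frees the mast from about 0.0045. Spring: 2 N at the start, 5.4 N fully in; springs out when released.
- plates: Bystander, not to be disturbed: blue-glazed plate stack, 150 mm across, 48 mm tall. Origin: centre of its underside.
- saucers: Bystander, not to be disturbed: white saucer stack, 110 mm across, 36 mm tall. Origin: centre of its underside.
- teacup: Bystander, not to be disturbed: white cup with a handle, 80 mm across, 58 mm tall. Origin: centre of its underside.
- bowl: Bystander, not to be disturbed: small white bowl, 110 mm across, 45 mm tall. Origin: centre of its underside.
- teapot: Bystander, not to be disturbed: blue-glazed teapot, 124 mm body, 113 mm tall. Origin: centre of its underside.
- eggcup: Bystander, not to be disturbed: white egg cup, 44 mm across, 50 mm tall, standing on the photo board. Origin: centre of its underside.
- tape: Bystander, not to be disturbed: roll of paper tape lying flat, 70 mm across, 24 mm tall. Origin: centre of its underside.
Things that resemble listed ones, but are neither listed nor needed, are in the scene too. What is shaped like the part that bears shaker_mid but red or turquoise is not meant.

How it is judged (in metres and radians):
On the way, in this order (a step that is already met when the one before it is completed fails the run):
1. The shaker stands upright on the board, midway between sugar pot and jug, released (horizontal distance between shaker_mid and board below 0.022 m and height (world z) of shaker_mid between 0.057 and 0.066 m and angle between shaker_mid's own z axis and vertical below 0.1 rad and contact force between the fingers and shaker below 0.05 N and linear speed of shaker below 0.02 m/s), for 0.2 s.
2. The catch button is squeezed in while the mast is still down (value of joint catch above 0.0042 m and value of joint mast below 0.01 m), for 0.05 s.
3. The mast is pulled up to its second stop (value of joint mast above 0.112 m), for 0.2 s.
At the end, for the whole second after the job is handed in: The shaker stands on the board within 22 mm of the point midway between the pots, upright (within 0.1 rad), untouched and at rest; the mast is at its second stop (above 112 mm of 120), still, and the gripper's fingers are on it (over 1 N), holding it up (all of step 1 and value of joint mast above 0.112 m and velocity of joint mast between -0.01 and 0.01 m/s and contact force between the fingers and mast above 1 N); the arm keeps its last pose, push and grip.
It fails at once if sugar pot or cream jug shifted by more than 20 mm or tipped (distance of any of sugar_mid, creamer_mid from where it was at the start of the episode above 0.02 m or angle between any of sugar_mid, creamer_mid's own z axis and vertical above 0.3 rad).
It fails at once if the shaker tipped over (angle between shaker_mid's own z axis and vertical above 0.7 rad).
It fails at once if another piece of the lot shifted by more than 25 mm (distance of any of plates, saucers, teacup, bowl, teapot, eggcup, tape from where it was at the start of the episode above 0.025 m).
It also fails if it takes over 58 s, if anything falls off the work surface, if the arm or the gripper's body presses on something with over 40 N, if the wrist force passes 120 N, or if a joint passes its speed limit or range.

## Robot

A 6-joint arm with a two-finger parallel gripper is mounted at the origin on the work surface. World frame = base frame: x ahead of the robot, y to its left, z up, the work surface at z = 0. Lengths are in mm, angles in rad, forces in N, time in s.
With the tool pointing down it reaches from about 250 to 775 mm from the base axis. Payload 8.9 kg.
Tool frame: the origin (TCP) lies midway between the tips of the shut fingers; the grasp point (between the pads) lies behind it (grasp_offset is the y of the grasp point in the tool frame, in mm); y points along the fingers, z is the direction in which the jaws open and shut, and the axes are right-handed (so a half turn about y gives the same grasp; the last joint's range is limited). The gripper opens to 85 mm and grips with 20 to 120 N. Pads are 22 mm wide; open, the fingers measure 114 mm over their backs; the gripper's body (76 mm by 85 mm) begins 54 mm behind the grasp point. The pads swing forward as they close: fully open they stand 13 mm farther back than shut.
Start: joints at [1.131, 0.291, -0.153, 1.127, 0, 1.431], TCP at [155.543, 501.428, 194.705] pointing down, gripper open.
Joint ranges: [-2.52, 2.52], [-0.91, 1.74], [-1.3, 1.37], [-1.96, 2.02], [-1.52, 1.47], [-3.14, 3.14]. Speed limits (rad/s): [2.22, 2.22, 2.79, 3.14, 3.14, 3.14].

## Interface

Orientations are given as a unit quaternion [w, x, y, z].
In Python, from station import * gives the robot as it stands.
- The arm moves only by the shell command python3 -m handwheel 'ROWS' [FORCE]. ROWS is JSON, a list of rows, each a list of 3 entries, a list of its own where there are three numbers: the shift along the tool's x, y, z normalised to -1 to 1, where 1 is 0.025 m, then the turn, a rotation vector about the tool's x, y, z normalised to -1 to 1, where 1 is 8 degrees, then the opening, from 0 (shut) to 1 (fully open). A call has 1 to 8 rows; each row shifts and turns the commanded pose from where the row before left it, along the tool's axes as they then stand; what a row does not reach is not made up. A row lasts 1/8 s, in which the tool goes at most 62.5 mm and 10.7 degrees, less where a joint would pass 70% of its speed; a pose out of reach is approached as far as the arm can. A call with a number of a shift or a turn outside -1 to 1 is refused whole. A call with a gripper value outside its range is refused whole. The fingers move at their own pace and stop on an object; FORCE is the grip in N (left out, the last holds). Time passes only in rows, so rows that do not move let the fingers close. It gives the time, the measured TCP pose, the force and the opening at its end, in the units of the state.
- sense(): the state, without advancing time (a new reading comes with each control period).
- read_camera(name): name is "scene" or "top"; returns a dict with "frame" (480x640x3 uint8, red, green, blue), "K" (3x3 intrinsics, pixels), "R" (3x3) and "t" (3): a world point X has camera coordinates R X + t. Camera axes: x right, y down, z forward; pixel columns grow to the right and rows downward; lengths in mm; the calibration is good to about 2 mm. A picture is of the moment at which its call begins. There is no depth.
- sign_off(): hands the job in, once; it reports no verdict.
Trained networks look in a picture, given as the dict that the camera call returned (one of the last four; its "shot" number tells which), for a name from the list of things; names that differ only in an ending like _2 or _b are one class to them, and where a whole thing is asked for, a point or a joint stands for the part that bears it (a point fixed in the world has none). Each returns a list of dicts, best first, with "p" (0 to 1); they miss things now and then, are a little off and sometimes report something else, mostly with a low value. They report only what shows in the picture. A call takes as long as a camera call. They do not tell look-alikes from the thing itself.
- recognise(picture, query): "centre" ([x, y, z] in mm, in the coordinates of the camera as it stood for that picture, good to about 4 mm: the middle of the surface that is visible of it).
The state is a dict: "time": time; "joint_pos": joint angles; "joint_vel": joint speeds; "effort": joint torques, N m; "tool_pos": TCP position; "tcp_rot": TCP orientation; "ft_force": force on the tool from outside, world axes, zero at the start; "moment": the same for the moment, N m; "gripper_width": finger opening in mm.
Only numpy, scipy, OpenCV 4.12 (cv2) and the standard library are available. Lean on these libraries where they do the work, as an engineer would, in place of code of your own. Each camera call takes 0.05 s, during which the arm holds its last target.

## Working session

There is one attempt and no reset: what is moved stays moved. The work goes in short steps, Python scripts to look and compute and a shell command to move; the robot and the scene stay as the last step left them, time stands still between calls to the robot, and variables do not carry over. Pictures are saved under pics/ and viewed, and the job is handed in when it is done.

```bash
ls -la; mkdir -p pics; python3 - <<'E'
from station import *
import cv2
s=sense(); print({k:(v if not hasattr(v,'round') else v) for k,v in s.items()})
import station; print([n for n in dir(station) if not n.startswith('__')])
for n in ("scene","top"):
    p=read_camera(n); cv2.imwrite(f"pics/{n}0.png",p["frame"][:,:,::-1])
    print(n,p["K"],p["R"],p["t"],p.get("shot"))
try: print(grasp_offset)
except Exception as e: print(e)
E
```

```text
total 12
drwxr-xr-x  3 agent agent 4096 Dec  6 21:31 .
drwxr-xr-x 23 root  root  4096 Dec  6 21:31 ..
drwxr-xr-x  2 agent agent 4096 Dec  6 21:31 pics
{'time': 0.0, 'joint_pos': array([ 1.13069261e+00,  2.91278145e-01, -1.54147788e-01,  1.12670482e+00,
       -3.87399001e-05,  1.43151006e+00]), 'joint_vel': array([-9.52717498e-05,  1.57433475e-03, -8.05369009e-04, -4.39811823e-04,
       -3.72419959e-04, -8.94871809e-04]), 'effort': array([-5.70686516e-04, -5.37142861e+01,  3.31378019e+01,  1.57915108e-02,
       -2.06232130e-04, -2.70411363e-06]), 'tool_pos': array([155.34453594, 500.96410713, 194.12544532]), 'tcp_rot': array([-0.69866729,  0.69957937, -0.10607609,  0.1058328 ]), 'ft_force': array([-0.22345295,  0.56467858, -0.6884058 ]), 'moment': array([-0.04844414,  0.01403179,  0.01265982]), 'gripper_width': 85.3807727783287}
['MotionError', 'grasp_offset', 'read_camera', 'recognise', 'sense', 'sign_off']
scene [[535.33229049   0.         315.86651634]
 [  0.         535.33229049 233.56039745]
 [  0.           0.           1.        ]] [[ 0.5963616   0.8026633  -0.00919076]
 [ 0.4787301  -0.3648301  -0.79857153]
 [-0.64433712  0.4718375  -0.60182975]] [-314.95893407 -178.98445601 1409.15166122] 1
top [[507.57599579   0.         321.13250633]
 [  0.         507.57599579 245.34033394]
 [  0.           0.           1.        ]] [[-0.01721384 -0.99983521 -0.00576494]
 [-0.98633083  0.01792579 -0.16379913]
 [ 0.16387548  0.00286653 -0.98647687]] [   4.37799354  544.19190845 1198.91420627] 2
-18.700000000000003
```

View pics/scene0.png

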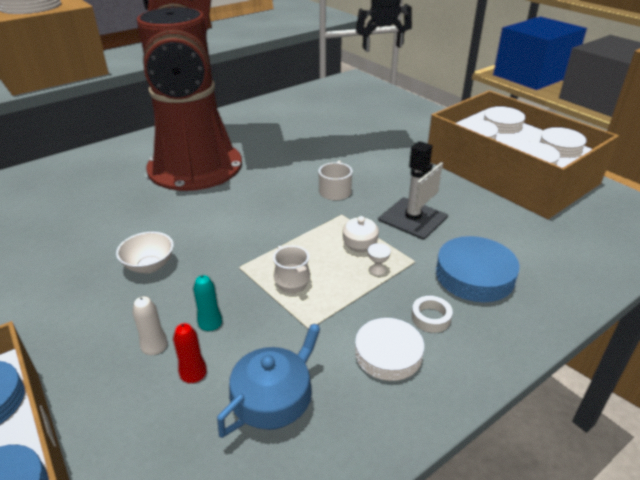

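View pics/top0.png

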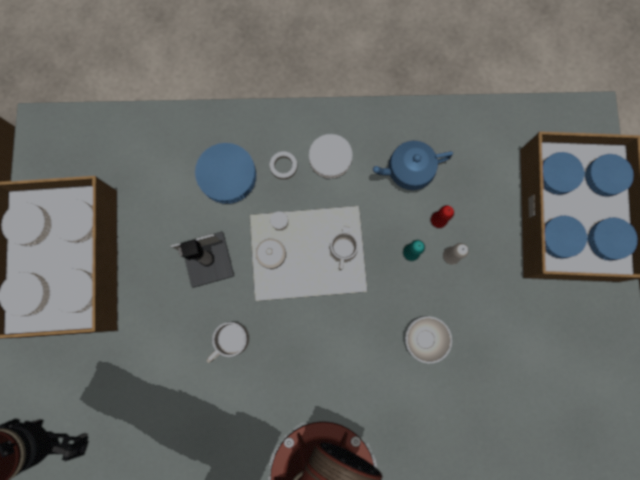

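The white shaker is at scene (150,325) and top (457,252). The teal one at scene (207,303) and the red one at scene (188,352) are the excluded look-alikes. The sign stand is at scene (415,200) and top (205,255).

```bash
cat > h.py <<'E'
from station import *
import numpy as np, cv2
def w(p,c): return p["R"].T@(np.array(c)-p["t"])
def pix(p,X):
    c=p["R"]@np.array(X,float)+p["t"]; q=p["K"]@c; return q[:2]/q[2]
def ray(p,uv,z):
    d=p["R"].T@np.linalg.inv(p["K"])@np.array([uv[0],uv[1],1.]); o=-p["R"].T@p["t"]
    return o+d*(z-o[2])/d[2]
def tri(ps,uvs):
    A=np.zeros((3,3));b=np.zeros(3)
    for p,uv in zip(ps,uvs):
        d=p["R"].T@np.linalg.inv(p["K"])@np.array([uv[0],uv[1],1.]);d/=np.linalg.norm(d);o=-p["R"].T@p["t"]
        M=np.eye(3)-np.outer(d,d);A+=M;b+=M@o
    return np.linalg.solve(A,b)
def crop(p,u,v,r,f,n):
    im=p["frame"][max(0,v-r):v+r,max(0,u-r):u+r,::-1]; cv2.imwrite(n,cv2.resize(im,None,fx=f,fy=f,interpolation=cv2.INTER_CUBIC))
E
python3 - <<'E'
from h import *
P=[read_camera("scene"),read_camera("top")]
for q in ["shaker_mid","board","sugar_mid","creamer_mid","stand","mast_grip","plates","saucers","teacup","bowl","teapot","eggcup","tape"]:
    for n,p in zip("st",P):
        for d in recognise(p,q)[:4]:
            X=w(p,d["centre"]); print(q,n,round(d["p"],2),X.round(0),pix(p,X).round(0))
crop(P[0],170,325,60,6,"pics/c1.png"); crop(P[0],415,195,50,6,"pics/c2.png"); crop(P[1],205,255,50,6,"pics/c3.png"); crop(P[1],445,240,50,6,"pics/c4.png")
E
```

```text
shaker_mid s 0.72 [ 539. -239.   61.] [207. 303.]
shaker_mid s 0.68 [ 529. -343.   60.] [147. 327.]
shaker_mid s 0.64 [ 624. -311.   63.] [190. 352.]
shaker_mid s 0.59 [ 759. -255.   79.] [267. 386.]
shaker_mid t 0.89 [ 607. -299.   86.] [444. 214.]
shaker_mid t 0.61 [ 513. -327.   84.] [458. 253.]
board s 0.75 [562.  13.   4.] [332. 275.]
board t 0.72 [517.  30.   6.] [308. 259.]
sugar_mid s 0.93 [542.  99.  53.] [360. 235.]
sugar_mid t 0.95 [527. 113.  62.] [272. 252.]
creamer_mid s 0.86 [544. -67.  49.] [292. 269.]
creamer_mid t 0.56 [547. -62.  33.] [344. 245.]
stand s 0.86 [533. 262.  56.] [414. 204.]
stand t 0.72 [515. 265.  12.] [214. 261.]
mast_grip s 0.75 [535. 271. 135.] [422. 171.]
mast_grip s 0.44 [332. 204.  33.] [335. 183.]
plates s 0.77 [748. 210.  54.] [477. 265.]
plates t 0.63 [730. 231.  50.] [225. 174.]
plates t 0.3 [ 512. -326.   82.] [457. 254.]
saucers s 0.96 [782. -50.  34.] [385. 349.]
saucers t 0.76 [776. -31.  37.] [330. 156.]
teacup s 0.56 [328. 204.  33.] [334. 182.]
teacup s 0.51 [ 528. -339.   59.] [149. 326.]
teacup s 0.41 [538. 270. 136.] [423. 172.]
teacup t 0.93 [319. 228.   3.] [228. 340.]
bowl s 0.85 [ 289. -258.   27.] [143. 249.]
bowl s 0.3 [547. -67.  49.] [293. 270.]
bowl t 0.84 [ 310. -262.   18.] [429. 340.]
teapot t 0.67 [ 730. -230.   80.] [412. 166.]
teapot t 0.48 [542. -61.  33.] [344. 247.]
eggcup s 0.9 [609.  85.  53.] [376. 254.]
eggcup t 0.54 [613.  97.  57.] [279. 218.]
tape s 0.77 [761.  81.  23.] [431. 312.]
tape t 0.77 [760.  87.  25.] [284. 164.]
```

```bash
python3 - <<'E'
import cv2,numpy as np
a=[cv2.resize(cv2.imread(f"pics/c{i}.png"),(400,300) if 0 else (400,400)) for i in (1,2,3,4)]
cv2.imwrite("pics/m1.png",np.hstack(a[:2]));cv2.imwrite("pics/m2.png",np.hstack(a[2:]))
E
```

```text
(no output)
```

View pics/m1.png

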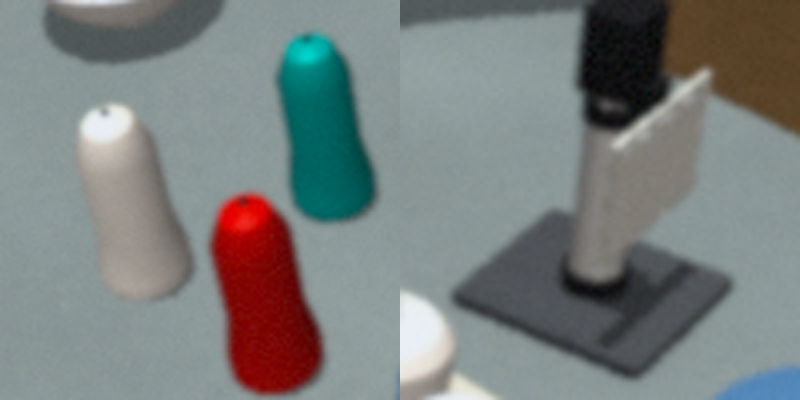

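View pics/m2.png

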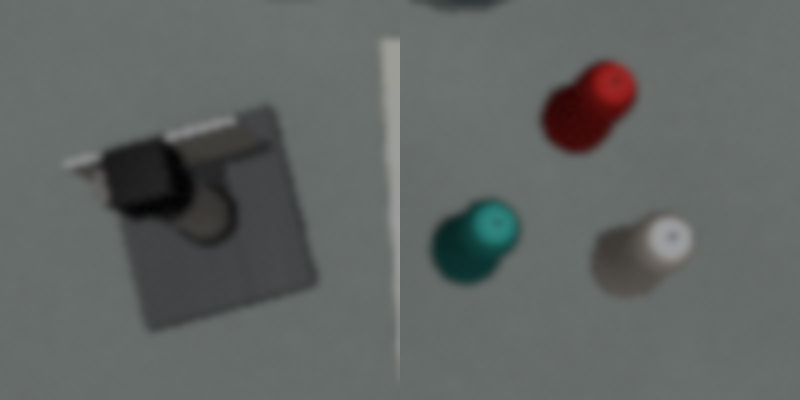

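The white shaker in crop m1 (top hole at about scene (141,299)) is the only white tall slim one; the red and teal ones match the excluded colours. In crop m2 the stand's sign card is on the world +x side and its grey button on the left, world +y. Next I'll measure positions.

```bash
python3 - <<'E'
from h import *
from scipy.spatial.transform import Rotation as Ro
P=[read_camera("scene"),read_camera("top")]; S,T=P
print("shaker top tri",tri(P,[(141.2,298.6),(462.7,249.7)]).round(1), ray(T,(462.7,249.7),110).round(1), ray(S,(141.2,298.6),110).round(1))
print("foot c top", [ray(T,u,10).round(0) for u in [(223,231.5),(234,275.5),(192.5,287.5)]])
# scene foot corners c2: u365..465 v145..245 scale4
print("foot c scene", [ray(S,(365+a/4,145+b/4),10).round(0) for a,b in [(155,212),(332,285),(235,370),(55,297)]])
# board contour in both
for n,p in zip("st",P):
    hsv=cv2.cvtColor(p["frame"],cv2.COLOR_RGB2HSV)
    f=p["frame"].astype(int)
    m=((f.min(2)>125)&(f[:,:,0]>=f[:,:,2]+5)).astype(np.uint8)
    m=cv2.morphologyEx(m,cv2.MORPH_CLOSE,np.ones((5,5)))
    k,l,st,c=cv2.connectedComponentsWithStats(m)
    for i in range(1,k):
        if st[i,4]>3000:
            cs,_=cv2.findContours((l==i).astype(np.uint8),0,2); h=cv2.convexHull(max(cs,key=cv2.contourArea))
            print(n,st[i])
            ap=cv2.approxPolyDP(h,8,True)[:,0]
            W=[ray(p,u,6)[:2].round(0) for u in ap]; print(ap.tolist(),W)
    if n=="t":
        r=0
s=sense(); q=s["tcp_rot"]; print(Ro.from_quat(np.r_[q[1:],q[0]]).as_matrix().round(3))
big=cv2.resize(T["frame"][200:305,150:375,::-1],None,fx=3.5,fy=3.5,interpolation=cv2.INTER_CUBIC);cv2.imwrite("pics/b1.png",big)
big=cv2.resize(S["frame"][205:330,235:425,::-1],None,fx=4,fy=4,interpolation=cv2.INTER_CUBIC);cv2.imwrite("pics/b2.png",big)
E
```

```text
shaker top tri [ 516.8 -334.7  108.9] [ 517.2 -332.7  110. ] [ 517.  -336.4  110. ]
foot c top [array([590., 243.,  10.]), array([478., 214.,  10.]), array([449., 317.,  10.])]
foot c scene [array([454., 312.,  10.]), array([568., 339.,  10.]), array([590., 239.,  10.]), array([483., 208.,  10.])]
s [ 240  215  175  113 9575]
[[414, 261], [307, 327], [240, 269], [340, 215], [376, 226]] [array([630., 171.]), array([ 645., -106.]), array([ 439., -122.]), array([413., 154.]), array([494., 190.])]
[[ 0.955 -0.     0.296]
 [-0.296 -0.     0.955]
 [-0.    -1.    -0.   ]]
```

View pics/b1.png

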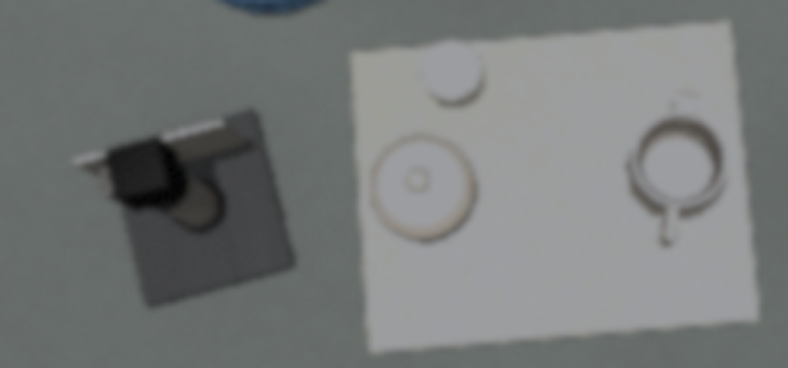

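View pics/b2.png

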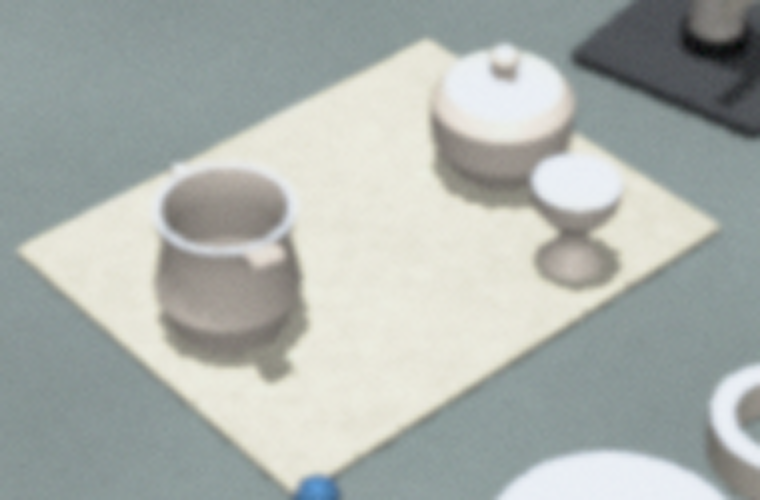

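```bash
python3 - <<'E'
from h import *
P=[read_camera("scene"),read_camera("top")]; S,T=P
c=lambda a,b:(150+a/3.5,200+b/3.5); d=lambda a,b:(235+a/4,205+b/4)
tc=[ray(T,c(*u),6)[:2] for u in [(352,52),(728,22),(758,320),(370,352)]]
print("board top",np.round(tc),np.mean(tc,0).round(1))
sc=[ray(S,d(*u),6)[:2] for u in [(720,228),(18,250),(428,38)]]
print("board scene",np.round(sc),((sc[0]+sc[1])/2).round(1))
print("knob",tri(P,[d(504,55),c(418,181)]).round(1), "rim c",ray(T,c(681,165),74).round(1),ray(S,d(226,208),74).round(1))
fs=[ray(S,(365+a/4,145+b/4),10) for a,b in [(155,212),(332,285),(235,370),(55,297)]]
print("foot scene",np.mean(fs,0).round(1))
x=(fs[1]-fs[0]+fs[2]-fs[3]);y=fs[1]-fs[2]+fs[0]-fs[3]
print(np.degrees([np.arctan2(x[1],x[0]),np.arctan2(-y[0],y[1])]).round(1),np.linalg.norm(x)/2,np.linalg.norm(y)/2)
ft=[ray(T,c(*u),10) for u in [(258,110),(294,266),(150,306)]]
print("foot top",((ft[0]+ft[2])/2).round(1)); x=ft[0]-ft[1];y=ft[2]-ft[1]
print(np.degrees([np.arctan2(x[1],x[0]),np.arctan2(-y[0],y[1])]).round(1),np.linalg.norm(x),np.linalg.norm(y))
print("tape/egg", ray(T,(150+453/3.5,200+72/3.5),56).round(0))
crop(T,198,248,25,12,"pics/g1.png"); crop(S,422,165,32,12,"pics/g2.png")
E
```

```text
board top [[ 633.  174.]
 [ 650. -101.]
 [ 432. -116.]
 [ 414.  160.]] [532.5  29. ]
board scene [[ 633.  171.]
 [ 434. -120.]
 [ 414.  158.]] [533.7  25.2]
knob [525.5 117.6  74.8] rim c [534.  -61.3  74. ] [539.3 -63.4  74. ]
foot scene [523.7 274.6  10. ]
[14.5 14. ] 114.30600531290023 105.10933151124176
foot top [519.9 278.5  10. ]
[13.5 14.7] 117.11529584435937 105.64180173086068
tape/egg [606.  96.  56.]
```

View pics/g1.png

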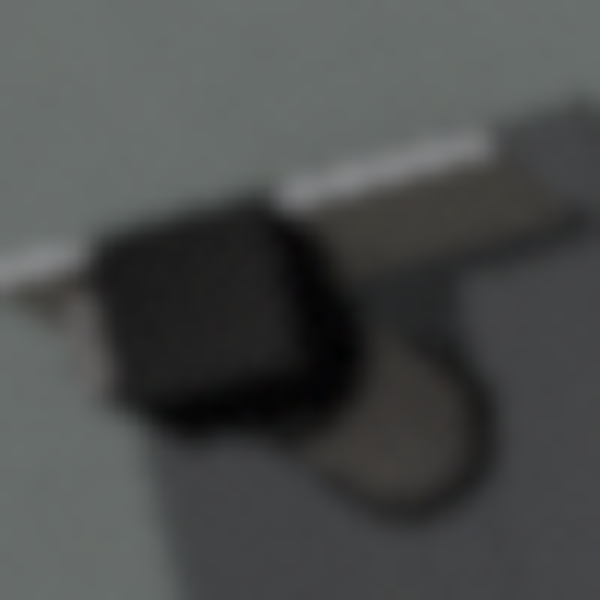

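```bash
python3 -c "
import cv2;a=cv2.imread('pics/g2.png');cv2.imwrite('pics/g3.png',cv2.resize(a,(600,600)))"
```

```text
(no output)
```

View pics/g3.png

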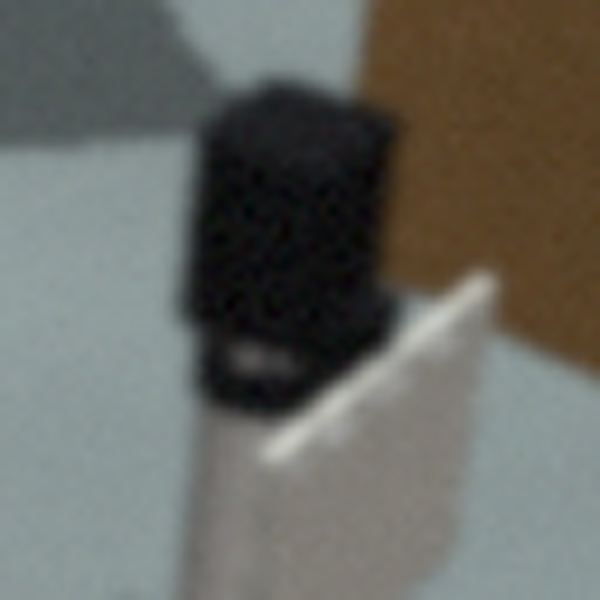

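```bash
python3 -m handwheel '[[[0,-0.35,0],[0,1,0],1],[[0,-0.35,0],[0,1,0],1],[[0,-0.35,0],[0,1,0],1],[[0,-0.35,0],[0,1,0],1],[[0,-0.35,0],[0,1,0],1],[[0,-0.35,0],[0,1,0],1],[[0,-0.35,0],[0,1,0],1],[[0,-0.35,0],[0,1,0],1]]' 40
cat >> h.py <<'E'
from scipy.spatial.transform import Rotation as Ro
def go(x,y,z,yaw=None):
    """shift (in units of 25mm, tool axes) and yaw turn needed to reach TCP x,y,z; yaw of the jaw axis in deg"""
    s=sense(); q=s["tcp_rot"]; M=Ro.from_quat(np.r_[q[1:],q[0]]).as_matrix()
    d=M.T@(np.array([x,y,z])-s["tool_pos"])/25
    print("t",round(s["time"],2),"pos",s["tool_pos"].round(1),"w",round(s["gripper_width"],1),"F",s["ft_force"].round(1),"q",s["joint_pos"].round(2))
    print("jaw yaw",np.degrees(np.arctan2(M[1,2],M[0,2])).round(2),"tooly",M[:,1].round(3),"shift units",d.round(2))
E
python3 -c "
from h import *
go(517,-334.5,180)
p=read_camera('top');print(ray(p,(190.1,248.4),185).round(1))"
```

```text
time: 2.7
tool_pos: [155.5, 501.4, 265.0]
tcp_rot: [0.536, -0.536, 0.462, -0.462]
ft_force: [-0.7, 0.2, -0.7]
gripper_width: 85.2
t 2.7 pos [155.5 501.4 265. ] w 85.2 F [-0.7  0.2 -0.7] q [ 1.13  0.26 -0.01  1.3   0.    2.55]
jaw yaw 8.5 tooly [-0.  0. -1.] shift units [35.21  3.4   9.36]
[519.3 279.  185. ]
```

```bash
python3 -m handwheel '[[[0,0,0],[0,0.6,0],1],[[1,0,0.36],[0,0,0],1],[[1,0,0.36],[0,0,0],1],[[1,0,0.36],[0,0,0],1],[[1,0,0.36],[0,0,0],1],[[1,0,0.36],[0,0,0],1],[[1,0,0.36],[0,0,0],1],[[1,0,0.36],[0,0,0],1]]'
python3 -m handwheel '[[[1,0,0.36],[0,0,0],1],[[1,0,0.36],[0,0,0],1],[[1,0,0.36],[0,0,0],1],[[1,0,0.36],[0,0,0],1],[[1,0,0.36],[0,0,0],1],[[1,0,0.36],[0,0,0],1],[[1,0,0.36],[0,0,0],1],[[1,0,0.36],[0,0,0],1]]'
python3 -c "
from h import *
go(517,-334.5,180)"
```

```text
time: 3.75
tool_pos: [230.7, 330.4, 264.6]
tcp_rot: [0.518, -0.518, 0.482, -0.482]
ft_force: [-0.6, -0.7, -0.5]
gripper_width: 85.9
time: 4.75
tool_pos: [316.4, 135.8, 264.6]
tcp_rot: [0.518, -0.517, 0.482, -0.482]
ft_force: [-0.1, 0.4, -0.3]
gripper_width: 85.4
t 4.75 pos [316.4 135.8 264.6] w 85.4 F [-0.1  0.4 -0.3] q [ 0.19 -0.1  -0.41  1.26  0.    1.69]
jaw yaw 4.11 tooly [ 0.  0. -1.] shift units [19.34  3.39  6.66]
```

```bash
python3 -m handwheel '[[[1,0,0.35],[0,0,0],1],[[1,0,0.35],[0,0,0],1],[[1,0,0.35],[0,0,0],1],[[1,0,0.35],[0,0,0],1],[[1,0,0.35],[0,0,0],1],[[1,0,0.35],[0,0,0],1],[[1,0,0.35],[0,0,0],1],[[1,0,0.35],[0,0,0],1]]'
python3 -m handwheel '[[[1,0,0.35],[0,0,0],1],[[1,0,0.35],[0,0,0],1],[[1,0,0.35],[0,0,0],1],[[1,0,0.35],[0,0,0],1],[[1,0,0.35],[0,0,0],1],[[1,0,0.35],[0,0,0],1],[[1,0,0.35],[0,0,0],1],[[1,0,0.35],[0,0,0],1]]'
python3 -c "
from h import *
go(517,-334.5,180)"
```

```text
time: 5.75
tool_pos: [400.0, -58.9, 264.6]
tcp_rot: [0.518, -0.518, 0.482, -0.482]
ft_force: [-0.6, 0.6, 0.3]
gripper_width: 85.5
time: 6.75
tool_pos: [483.7, -253.5, 264.4]
tcp_rot: [-0.518, 0.518, -0.482, 0.482]
ft_force: [0.2, -0.1, 0.6]
gripper_width: 85.1
t 6.75 pos [ 483.7 -253.5  264.4] w 85.1 F [ 0.2 -0.1  0.6] q [-0.62  0.31  0.05  1.32  0.    0.88]
jaw yaw 4.1 tooly [-0.  0. -1.] shift units [3.33 3.38 1.1 ]
```

```bash
python3 -m handwheel '[[[1,0.5,0.35],[0,0,0],1],[[1,0.7,0.35],[0,0,0],1],[[1,0.7,0.3],[0,0.07,0],1],[[0,0.5,0],[0,0,0],1],[[0,0,0],[0,0,0],1],[[0,0,0],[0,0,0],1]]'
python3 - <<'E'
from h import *
go(517,-334.5,51)
S=read_camera("scene");T=read_camera("top")
a=cv2.resize(S["frame"][150:390,80:300,::-1],(550,600));cv2.imwrite("pics/p1.png",a)
a=cv2.resize(T["frame"][180:300,390:530,::-1],(700,600));cv2.imwrite("pics/p2.png",a)
E
```

```text
time: 7.5
tool_pos: [513.7, -325.3, 205.5]
tcp_rot: [0.515, -0.515, 0.484, -0.485]
ft_force: [0.6, -0.5, 0.5]
gripper_width: 85.0
t 7.5 pos [ 513.7 -325.3  205.5] w 85.0 F [ 0.6 -0.5  0.5] q [-0.68  0.45  0.11  1.23  0.    0.83]
jaw yaw 3.48 tooly [ 0.001 -0.    -1.   ] shift units [0.37 6.18 0.11]
```

View pics/p1.png

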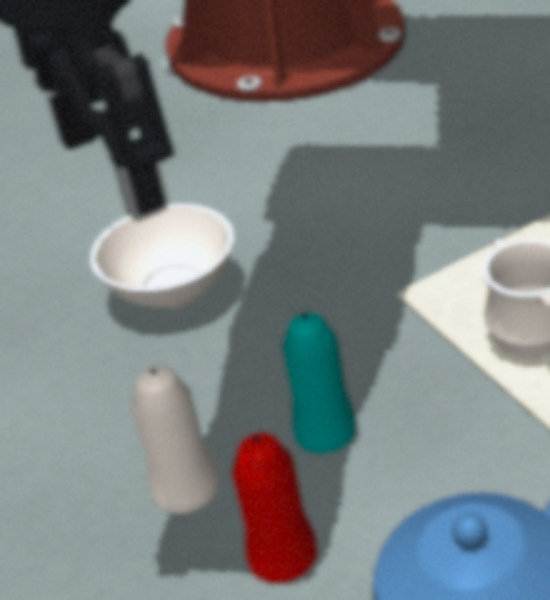

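View pics/p2.png

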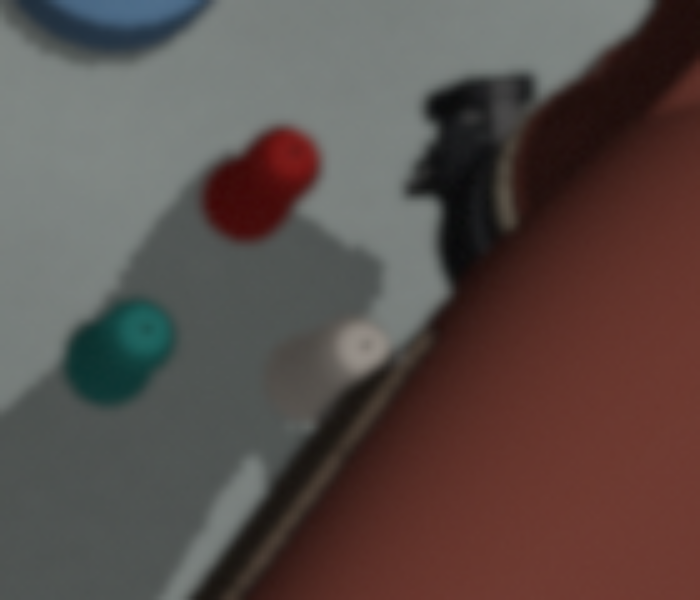

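```bash
python3 -m handwheel '[[[0.37,0,0.11],[0,0,0],1],[[0,0.8,0],[0,0,0],1],[[0,0.8,0],[0,0,0],1],[[0,0.8,0],[0,0,0],1],[[0,0,0],[0,0,0],1]]'
python3 - <<'E'
from h import *
go(517,-334.5,51)
S=read_camera("scene")
for X in [(517+57,-334.5,140),(517-42,-337,140),(517+42,-332,140)]: print(pix(S,X).round(0))
a=cv2.resize(S["frame"][230:390,80:280,::-1],(750,600));cv2.imwrite("pics/p3.png",a)
E
```

```text
time: 8.22
tool_pos: [516.3, -334.7, 143.6]
tcp_rot: [-0.515, 0.515, -0.486, 0.484]
ft_force: [0.3, 0.3, -0.5]
gripper_width: 85.4
t 8.22 pos [ 516.3 -334.7  143.6] w 85.4 F [ 0.3  0.3 -0.5] q [-0.69  0.49  0.02  1.1  -0.    0.82]
jaw yaw 3.4 tooly [-0.002  0.001 -1.   ] shift units [0.   3.71 0.04]
[153. 305.]
[127. 271.]
[151. 298.]
```

View pics/p3.png

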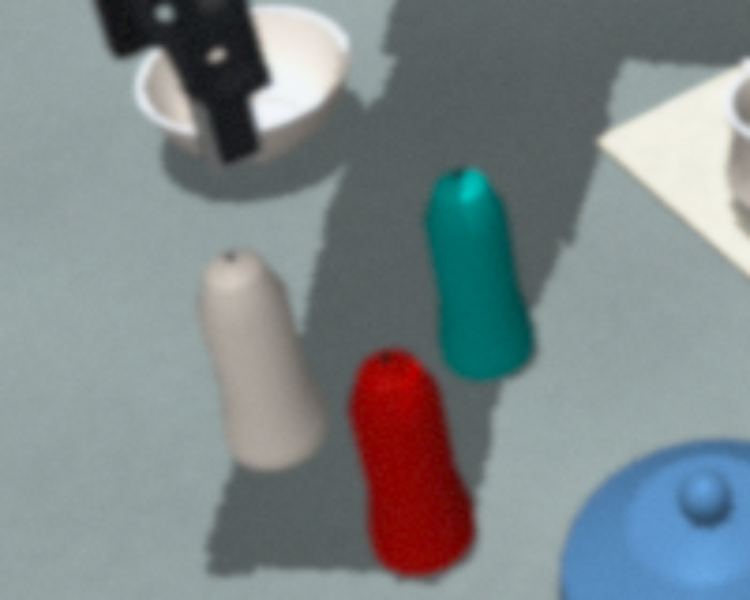

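```bash
python3 - <<'E'
from h import *
go(517,-334.5,51)
S=read_camera("scene")
for z in (150,157,165):
  for X in [(517-50,-337,z),(517+50,-332,z),(517,-334.5,z)]: print(X,pix(S,X).round(0))
print(pix(S,(517,-334.5,110)))
a=cv2.resize(S["frame"][160:340,80:240,::-1],(533,600));cv2.imwrite("pics/p4.png",a)
T=read_camera("top");a=cv2.resize(T["frame"][180:300,390:530,::-1],(700,600));cv2.imwrite("pics/p5.png",a)
for X in [(517-50,-337,157),(517+50,-332,157),(517,-334.5,157)]: print(X,pix(T,X).round(0))
E
```

```text
t 8.28 pos [ 516.8 -335.1  144.8] w 85.6 F [-0.2  0.1  0.6] q [-0.69  0.49  0.02  1.1  -0.    0.82]
jaw yaw 3.4 tooly [-0.  0. -1.] shift units [-0.02  3.75  0.01]
(467, -337, 150) [124. 263.]
(567, -332, 150) [151. 297.]
(517, -334.5, 150) [137. 279.]
(467, -337, 157) [123. 260.]
(567, -332, 157) [151. 293.]
(517, -334.5, 157) [136. 276.]
(467, -337, 165) [122. 256.]
(567, -332, 165) [150. 289.]
(517, -334.5, 165) [135. 272.]
[142.35957658 298.09683789]
(467, -337, 157) [472. 269.]
(567, -332, 157) [467. 224.]
(517, -334.5, 157) [469. 246.]
```

View pics/p4.png

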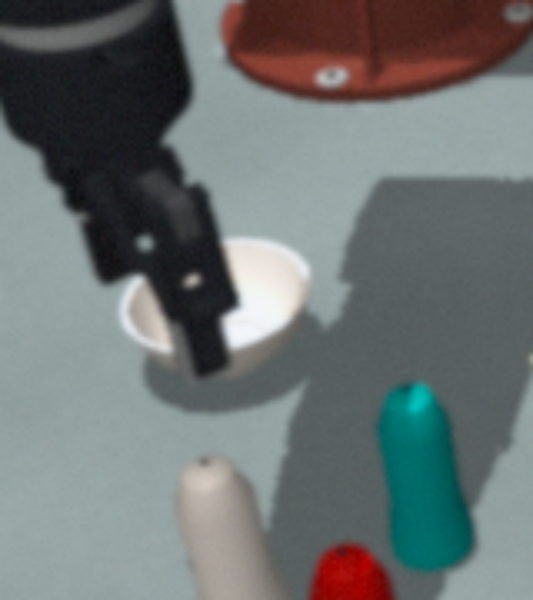

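View pics/p5.png

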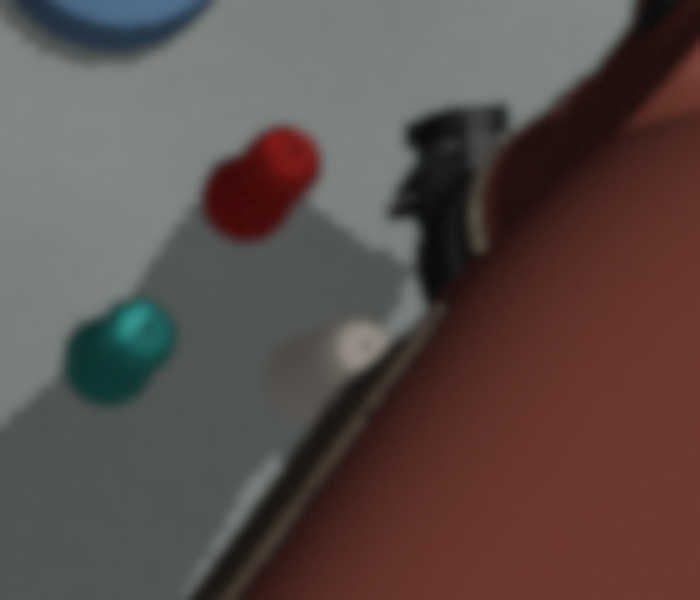

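```bash
python3 - <<'E'
from h import *
P=[read_camera("scene"),read_camera("top")]
print(tri(P,[(142.4,271),(470,222)]).round(1))
for z in (150,165,180,190,200): print(z,ray(P[0],(142.4,271),z).round(0),ray(P[1],(471,222),z).round(0))
E
```

```text
[ 563.1 -331.   197.2]
150 [ 503. -320.  150.] [ 574. -344.  150.]
165 [ 522. -325.  165.] [ 571. -340.  165.]
180 [ 540. -329.  180.] [ 568. -335.  180.]
190 [ 552. -332.  190.] [ 566. -332.  190.]
200 [ 565. -335.  200.] [ 563. -329.  200.]
```

```bash
python3 - <<'E'
from h import *
S=read_camera("scene");T=read_camera("top")
j=np.array([0.296,0.955,0])
for z in (195,208,250):
  for s in (-50,50):
    X=np.array([155.4,501,z])+s*j; print(z,s,pix(S,X).round(0),pix(T,X).round(0))
a=cv2.imread("pics/scene0.png")[0:80,330:440];b=cv2.imread("pics/top0.png")[400:480,0:110]
cv2.imwrite("pics/q1.png",np.vstack([cv2.resize(a,None,fx=4,fy=3.7),cv2.resize(b,None,fx=4,fy=3.7)]))
E
```

```text
195 -50 [365.  70.] [ 98. 433.]
195 50 [400.  65.] [ 52. 419.]
208 -50 [366.  65.] [ 96. 435.]
208 50 [400.  60.] [ 49. 420.]
250 -50 [366.  49.] [ 86. 439.]
250 50 [401.  44.] [ 37. 424.]
```

View pics/q1.png

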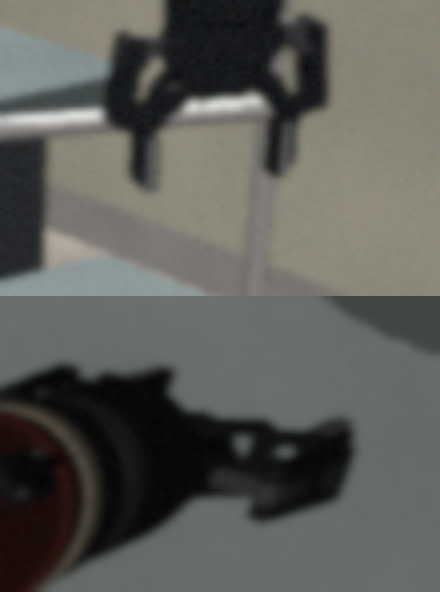

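```bash
python3 - <<'E'
from h import *
P=[read_camera("scene"),read_camera("top")]
print(tri(P,[(421.8,143.7),(190.1,248.4)]).round(1), pix(P[0],(519.5,277.5,185)),pix(P[1],(519.5,277.5,185)))
print(sense()["gripper_width"])
E
python3 -m handwheel '[[[0,0,0],[0,0,0],0.0],[[0,0,0],[0,0,0],0.0],[[0,0,0],[0,0,0],0.0],[[0,0,0],[0,0,0],0.0]]'
python3 - <<'E'
from h import *
P=[read_camera("scene"),read_camera("top")]
S,T=P
a=cv2.resize(S["frame"][160:340,80:240,::-1],(533,600));
b=cv2.resize(T["frame"][180:300,430:530,::-1],(500,600));cv2.imwrite("pics/p6.png",np.hstack([a,b])[:, :800]);print(pix(S,(517,-334.5,145)),pix(T,(517,-334.5,145)))
E
```

```text
[518.8 278.  189.3] [421.50741827 145.84331118] [190.78549463 248.31697088]
85.44942367788111
time: 9.18
tool_pos: [516.9, -334.8, 144.7]
tcp_rot: [-0.515, 0.515, -0.485, 0.485]
ft_force: [-0.9, -0.7, -0.1]
gripper_width: 12.2
[137.75396494 281.7259415 ] [467.70237782 247.34981964]
```

View pics/p6.png

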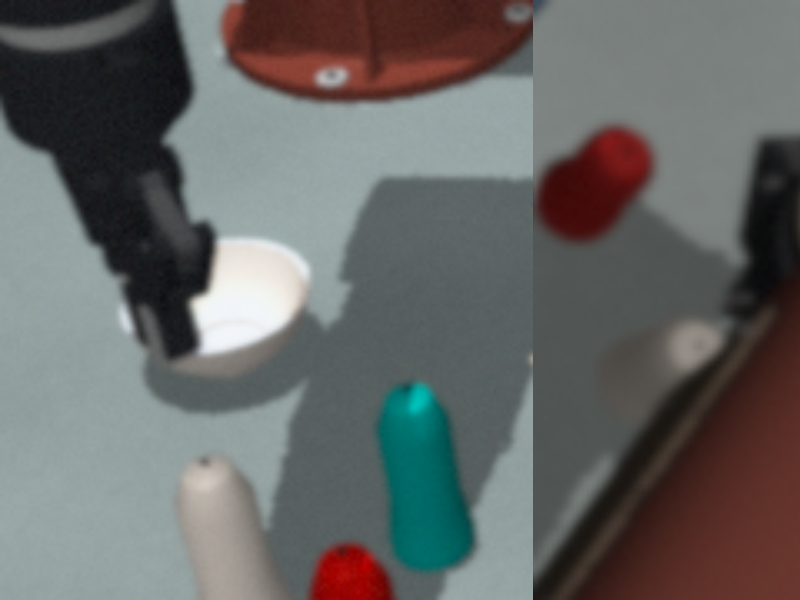

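The images show the fingertips about 35 mm higher than the reported TCP, although the horizontal position agrees. I'll go down in steps and check against the pictures and the force reading.

```bash
python3 -m handwheel '[[[0,0,0],[0,0,0],0.85],[[0,0,0],[0,0,0],0.85],[[0,0.5,0],[0,0,0],0.85],[[0,0.8,0],[0,0,0],0.85],[[0,0.8,0],[0,0,0],0.85],[[0,0.5,0],[0,0,0],0.85],[[0,0,0],[0,0,0],0.85]]'
python3 - <<'E'
from h import *
go(517,-334.5,51)
P=[read_camera("scene"),read_camera("top")]
S,T=P
a=cv2.resize(S["frame"][190:370,80:240,::-1],(533,600));
b=cv2.resize(T["frame"][180:300,430:530,::-1],(500,600));cv2.imwrite("pics/p7.png",np.hstack([a,b])[:, :800])
for z in (80,100,120,140): print(z,[pix(S,(517+dx,-334.5,z)).round(0) for dx in (-45,45)])
E
```

```text
time: 10.15
tool_pos: [516.2, -334.3, 78.5]
tcp_rot: [-0.515, 0.515, -0.486, 0.484]
ft_force: [-0.7, 0.2, 0.1]
gripper_width: 72.8
t 10.15 pos [ 516.2 -334.3   78.5] w 72.8 F [-0.7  0.2  0.1] q [-0.69  0.54 -0.08  0.95 -0.    0.82]
jaw yaw 3.4 tooly [-0.002  0.001 -1.   ] shift units [0.01 1.1  0.03]
80 [array([136., 296.]), array([157., 328.])]
100 [array([133., 287.]), array([155., 319.])]
120 [array([130., 278.]), array([152., 310.])]
140 [array([128., 269.]), array([150., 300.])]
```

View pics/p7.png

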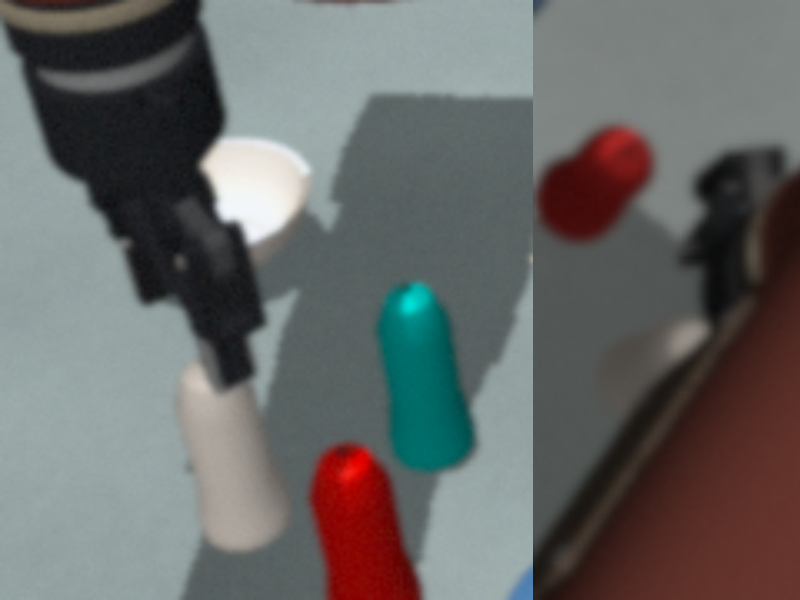

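```bash
python3 -m handwheel '[[[0,0.5,0],[0,0,0],0.85],[[0,0.7,0],[0,0,0],0.85],[[0,0.2,0],[0,0,0],0.85],[[0,0,0],[0,0,0],0.85]]'
python3 - <<'E'
from h import *
go(517,-334.5,51)
P=[read_camera("scene"),read_camera("top")]
S,T=P
a=cv2.resize(S["frame"][190:370,80:240,::-1],(533,600));
b=cv2.resize(T["frame"][180:300,430:530,::-1],(500,600));cv2.imwrite("pics/p8.png",np.hstack([a,b])[:, :800])
E
```

```text
time: 10.75
tool_pos: [516.8, -334.8, 44.5]
tcp_rot: [-0.515, 0.515, -0.485, 0.485]
ft_force: [0.1, 0.0, -0.2]
gripper_width: 72.5
t 10.75 pos [ 516.8 -334.8   44.5] w 72.5 F [ 0.1  0.  -0.2] q [-0.69  0.58 -0.12  0.88  0.    0.82]
jaw yaw 3.4 tooly [-0.  0. -1.] shift units [-0.01 -0.26  0.01]
```

View pics/p8.png

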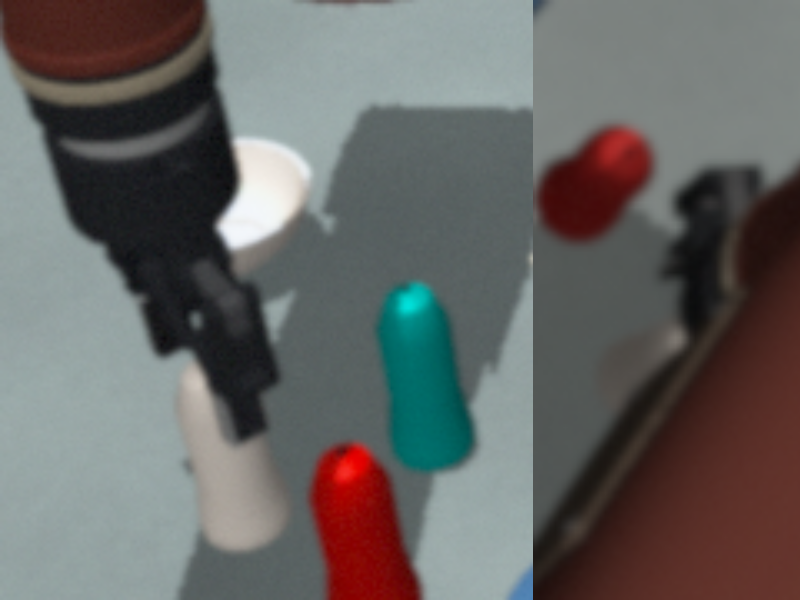

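```bash
python3 -m handwheel '[[[0,0.3,0],[0,0,0],0.85],[[0,0.3,0],[0,0,0],0.85],[[0,0,0],[0,0,0],0.85]]'
python3 - <<'E'
from h import *
go(517,-334.5,10)
S=read_camera("scene")
a=cv2.resize(S["frame"][190:370,80:240,::-1],(533,600));
cv2.imwrite("pics/p9.png",a)
E
```

```text
time: 11.22
tool_pos: [516.4, -334.4, 28.9]
tcp_rot: [-0.515, 0.515, -0.485, 0.484]
ft_force: [-0.2, 0.5, 0.2]
gripper_width: 72.7
t 11.22 pos [ 516.4 -334.4   28.9] w 72.7 F [-0.2  0.5  0.2] q [-0.69  0.59 -0.14  0.84 -0.    0.82]
jaw yaw 3.41 tooly [-0.001  0.001 -1.   ] shift units [0.   0.75 0.02]
```

View pics/p9.png

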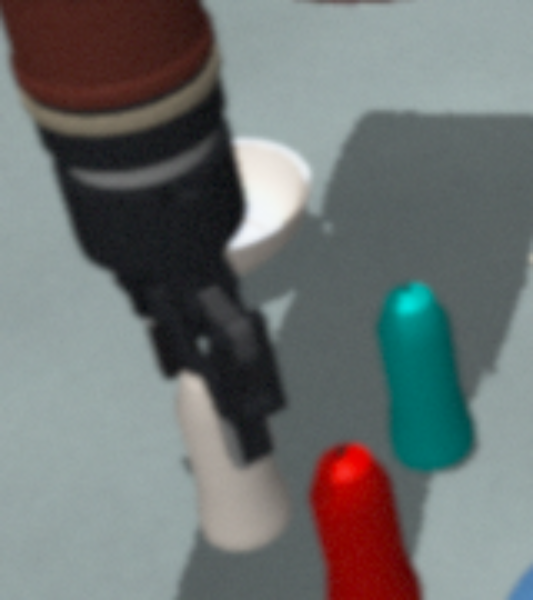

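No contact force at a reported TCP of 29, where the gripper body would already have touched, so the height reading is about 40 mm too low and I'll go by the pictures. Another 20 mm down puts the pads about 70 mm up the shaker.

```bash
python3 -m handwheel '[[[0,0.4,0],[0,0,0],0.85],[[0,0.4,0],[0,0,0],0.85],[[0,0,0],[0,0,0],0.85]]'
python3 - <<'E'
from h import *
go(517,-334.5,9)
S=read_camera("scene")
a=cv2.resize(S["frame"][190:370,80:240,::-1],(533,600));
cv2.imwrite("pics/p10.png",a)
E
```

```text
time: 11.65
tool_pos: [516.1, -334.2, 8.5]
tcp_rot: [-0.515, 0.515, -0.486, 0.484]
ft_force: [0.2, 0.7, -0.3]
gripper_width: 72.6
t 11.65 pos [ 516.1 -334.2    8.5] w 72.6 F [ 0.2  0.7 -0.3] q [-0.69  0.61 -0.16  0.8   0.    0.82]
jaw yaw 3.41 tooly [-0.002  0.001 -1.   ] shift units [ 0.01 -0.02  0.03]
```

View pics/p10.png

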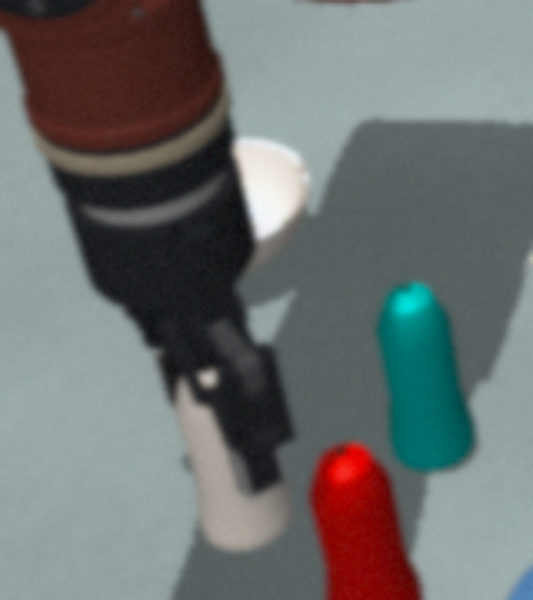

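```bash
python3 -m handwheel '[[[0,0,0],[0,0,0],0.3],[[0,0,0],[0,0,0],0.3],[[0,0,0],[0,0,0],0.3],[[0,0,0],[0,0,0],0.3]]' 35
python3 - <<'E'
from h import *
go(517,-334.5,9)
S=read_camera("scene")
a=cv2.resize(S["frame"][190:370,80:240,::-1],(533,600));
cv2.imwrite("pics/p11.png",a)
E
```

```text
time: 12.2
tool_pos: [517.1, -335.1, 10.1]
tcp_rot: [-0.515, 0.515, -0.485, 0.485]
ft_force: [-0.4, 0.1, 4.0]
gripper_width: 37.1
t 12.2 pos [ 517.1 -335.1   10.1] w 37.1 F [-0.4  0.1  4. ] q [-0.69  0.61 -0.16  0.8  -0.    0.82]
jaw yaw 3.4 tooly [ 0. -0. -1.] shift units [-0.02  0.04 -0.  ]
```

View pics/p11.png

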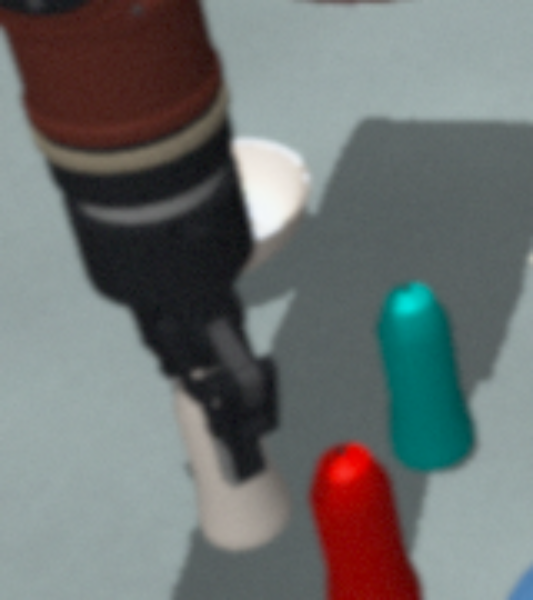

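```bash
python3 -m handwheel '[[[0,-0.3,0],[0,0,0],0.3],[[0,-0.7,0],[0,0,0],0.3],[[0,-1,0],[0,0,0],0.3],[[0,-1,0],[0,0,0],0.3],[[0,-1,0],[0,0,0],0.3],[[0,-1,0],[0,0,0],0.3],[[0,0,0],[0,0,0],0.3]]'
python3 - <<'E'
from h import *
go(532.5,27.5,135)
S=read_camera("scene")
cv2.imwrite("pics/p12.png",S["frame"][:,:,::-1])
E
```

```text
time: 13.12
tool_pos: [518.2, -335.8, 137.5]
tcp_rot: [0.515, -0.515, 0.483, -0.486]
ft_force: [0.4, 0.2, -1.8]
gripper_width: 37.2
t 13.12 pos [ 518.2 -335.8  137.5] w 37.2 F [ 0.4  0.2 -1.8] q [-0.69  0.5   0.01  1.08  0.    0.82]
jaw yaw 3.41 tooly [ 0.003 -0.003 -1.   ] shift units [-14.47   0.06   1.44]
```

View pics/p12.png

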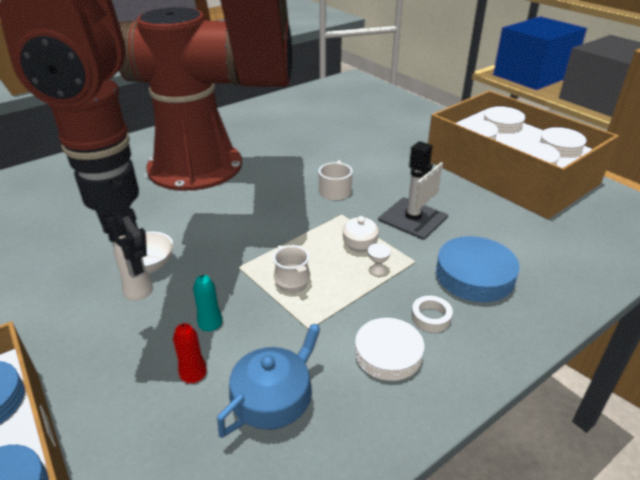

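```bash
python3 -m handwheel '[[[-0.5,0,0.09],[0,0,0],0.3],[[-0.8,0,0.09],[0,0,0],0.3],[[-1,0,0.09],[0,0,0],0.3],[[-1,0,0.09],[0,0,0],0.3],[[-1,0,0.09],[0,0,0],0.3],[[-1,0,0.09],[0,0,0],0.3],[[-1,0,0.09],[0,0,0],0.3],[[-1,0,0.09],[0,0,0],0.3]]'
python3 -m handwheel '[[[-1,0,0.09],[0,0,0],0.3],[[-1,0,0.09],[0,0,0],0.3],[[-1,0,0.09],[0,0,0],0.3],[[-1,0,0.09],[0,0,0],0.3],[[-1,0,0.09],[0,0,0],0.3],[[-1,0,0.09],[0,0,0],0.3],[[-0.8,0,0.09],[0,0,0],0.3],[[-0.35,0,0.09],[0,0,0],0.3]]'
python3 -m handwheel '[[[0,0,0],[0,0,0],0.3],[[0,0,0],[0,0,0],0.3]]'
python3 - <<'E'
from h import *
go(532.5,27.5,16)
S=read_camera("scene")
T=read_camera("top")
cv2.imwrite("pics/p13.png",cv2.resize(S["frame"][130:330,220:440,::-1],(660,600)))
cv2.imwrite("pics/p14.png",cv2.resize(T["frame"][190:310,230:390,::-1],(800,600)))
E
```

```text
time: 14.18
tool_pos: [523.8, -149.3, 134.8]
tcp_rot: [0.515, -0.515, 0.485, -0.485]
ft_force: [0.4, 0.2, -2.1]
gripper_width: 37.3
time: 15.18
tool_pos: [530.8, 29.9, 134.8]
tcp_rot: [0.515, -0.515, 0.484, -0.484]
ft_force: [0.5, 0.7, -2.1]
gripper_width: 37.3
time: 15.42
tool_pos: [531.3, 27.5, 134.7]
tcp_rot: [-0.514, 0.515, -0.485, 0.485]
ft_force: [-0.2, 0.2, -1.9]
gripper_width: 37.0
t 15.43 pos [531.3  27.5 134.7] w 37.0 F [-0.2  0.2 -1.9] q [-0.09  0.35 -0.24  0.99 -0.    1.43]
jaw yaw 3.39 tooly [-0. -0. -1.] shift units [0.   4.75 0.05]
```

View pics/p13.png

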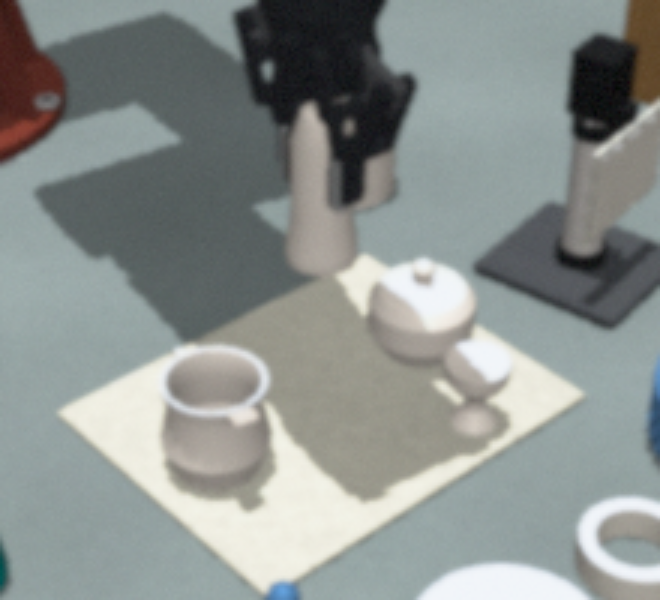

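View pics/p14.png

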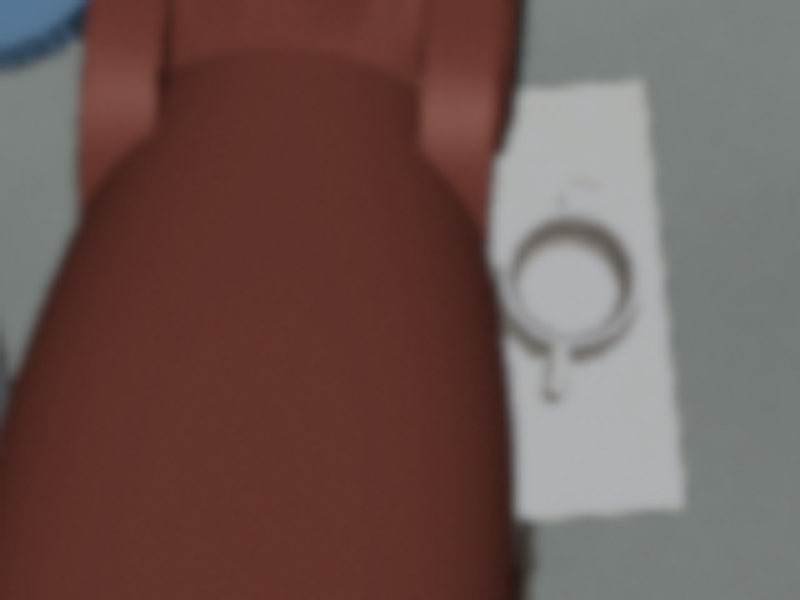

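```bash
python3 -m handwheel '[[[0,0.5,0.05],[0,0,0],0.3],[[0,0.8,0],[0,0,0],0.3],[[0,0.8,0],[0,0,0],0.3],[[0,0.8,0],[0,0,0],0.3],[[0,0.7,0],[0,0,0],0.3],[[0,0.5,0],[0,0,0],0.3],[[0,0.2,0],[0,0,0],0.3],[[0,0,0],[0,0,0],0.3]]'
python3 - <<'E'
from h import *
go(532.5,27.5,16)
S=read_camera("scene")
print([pix(S,(532.5,27.5,z)).round(0) for z in (16,125)])
cv2.imwrite("pics/p15.png",cv2.resize(S["frame"][150:330,230:430,::-1],(667,600)))
E
```

```text
time: 16.52
tool_pos: [532.6, 27.9, 27.1]
tcp_rot: [-0.515, 0.515, -0.485, 0.485]
ft_force: [-0.5, 0.5, -1.2]
gripper_width: 36.8
t 16.52 pos [532.6  27.9  27.1] w 36.8 F [-0.5  0.5 -1.2] q [-0.08  0.46 -0.38  0.73  0.    1.43]
jaw yaw 3.4 tooly [-0.  0. -1.] shift units [ 0.02  0.44 -0.  ]
[array([328., 260.]), array([328., 215.])]
```

View pics/p15.png

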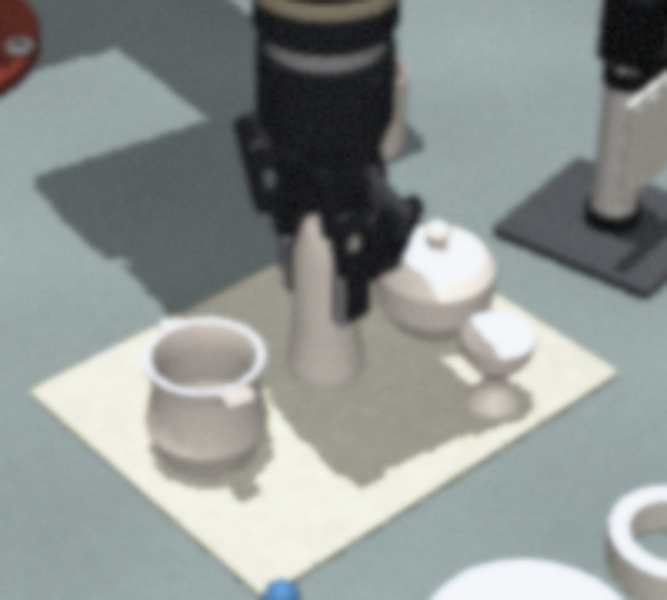

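```bash
python3 -m handwheel '[[[0,0.2,0],[0,0,0],0.3],[[0,0.1,0],[0,0,0],0.3],[[0,0,0],[0,0,0],0.3]]'
python3 -m handwheel '[[[0,0.06,0],[0,0,0],0.3],[[0,0,0],[0,0,0],0.3]]'
python3 -m handwheel '[[[0,0.06,0],[0,0,0],0.3],[[0,0,0],[0,0,0],0.3]]'
```

```text
time: 16.95
tool_pos: [532.5, 28.0, 19.6]
tcp_rot: [-0.515, 0.515, -0.485, 0.485]
ft_force: [-1.0, -0.3, -0.2]
gripper_width: 37.1
time: 17.2
tool_pos: [532.6, 28.0, 18.2]
tcp_rot: [-0.515, 0.515, -0.485, 0.485]
ft_force: [-0.5, 1.3, -0.7]
gripper_width: 37.2
time: 17.45
tool_pos: [532.5, 28.0, 16.6]
tcp_rot: [-0.515, 0.515, -0.485, 0.485]
ft_force: [-0.2, 0.3, -2.3]
gripper_width: 37.1
```

```bash
python3 -m handwheel '[[[0,0.06,0],[0,0,0],0.3],[[0,0,0],[0,0,0],0.3]]'
python3 -m handwheel '[[[0,0.05,0],[0,0,0],0.3],[[0,0,0],[0,0,0],0.3]]'
python3 -c "
from h import *
import time
for i in range(3): print(sense()['ft_force'])"
```

```text
time: 17.7
tool_pos: [533.1, 27.9, 15.8]
tcp_rot: [0.515, -0.514, 0.485, -0.485]
ft_force: [-0.9, 0.1, 5.7]
gripper_width: 37.4
time: 17.95
tool_pos: [533.6, 28.0, 15.6]
tcp_rot: [0.515, -0.514, 0.484, -0.485]
ft_force: [-3.6, 0.3, 17.6]
gripper_width: 37.2
[-3.63226731  0.28391933 17.61177359]
[-3.63226731  0.28391933 17.61177359]
[-3.63226731  0.28391933 17.61177359]
```

```bash
python3 -m handwheel '[[[0,-0.06,0],[0,0,0],0.3],[[0,0,0],[0,0,0],0.5],[[0,0,0],[0,0,0],0.75],[[0,0,0],[0,0,0],0.75],[[0,0,0],[0,0,0],0.75]]'
python3 - <<'E'
from h import *
go(532.5,27.5,16)
S=read_camera("scene")
cv2.imwrite("pics/p16.png",cv2.resize(S["frame"][150:330,230:430,::-1],(667,600)))
E
```

```text
time: 18.58
tool_pos: [532.5, 27.9, 15.3]
tcp_rot: [-0.515, 0.515, -0.485, 0.485]
ft_force: [0.6, -0.8, 0.6]
gripper_width: 64.0
t 18.57 pos [532.5  27.9  15.3] w 64.0 F [ 0.6 -0.8  0.6] q [-0.08  0.48 -0.39  0.7  -0.    1.43]
jaw yaw 3.4 tooly [-0.  0. -1.] shift units [ 0.02 -0.03 -0.  ]
```

View pics/p16.png

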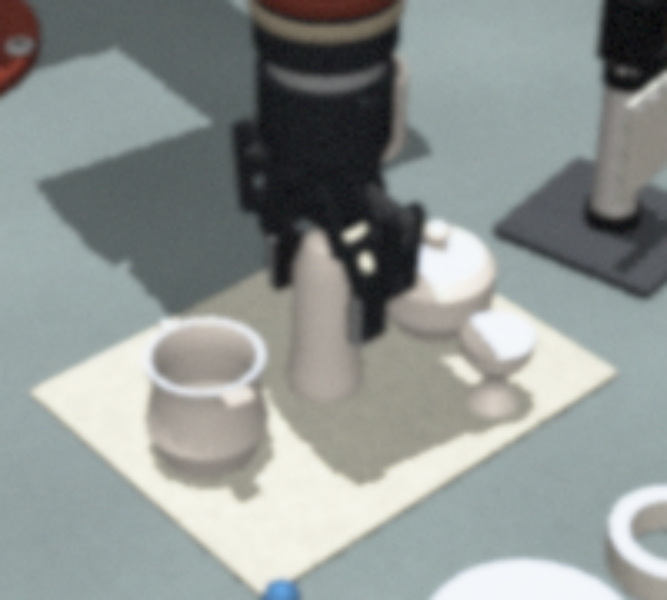

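```bash
python3 -m handwheel '[[[0,-0.4,0],[0,0,0],0.75],[[0,-0.8,0],[0,0,0],0.8],[[0,-1,0],[0,0,0],1],[[0,-1,0],[0,0,0],1],[[0,-1,0],[0,0,0],1],[[0,-1,0],[0,0,0],1],[[0,-1,0],[0,-1,0],1],[[0,-0.6,0],[0,-1,0],1]]' 60
python3 -m handwheel '[[[0,0,0],[0,-1,0],1],[[0,0,0],[0,-1,0],1],[[0,0,0],[0,-1,0],1],[[0,0,0],[0,-1,0],1],[[0,0,0],[0,-1,0],1],[[0,0,0],[0,-1,0],1],[[0,0,0],[0,-1,0],1],[[0,0,0],[0,-1,0],1]]'
python3 -m handwheel '[[[0,0,0],[0,-1,0],1],[[0,0,0],[0,-1,0],1],[[0,0,0],[0,-0.6,0],1],[[0,0,0],[0,0,0],1]]'
python3 - <<'E'
from h import *
go(520,278.5,185)
S=read_camera("scene")
cv2.imwrite("pics/p17.png",cv2.resize(S["frame"][150:330,230:430,::-1],(667,600)))
E
```

```text
time: 19.62
tool_pos: [533.1, 27.9, 187.5]
tcp_rot: [0.578, -0.578, 0.407, -0.408]
ft_force: [0.2, -1.2, -0.8]
gripper_width: 85.4
time: 20.62
tool_pos: [532.6, 28.0, 186.2]
tcp_rot: [0.706, -0.706, 0.039, -0.039]
ft_force: [-0.4, 0.1, 0.2]
gripper_width: 85.1
time: 21.12
tool_pos: [532.7, 28.0, 186.1]
tcp_rot: [-0.702, 0.702, 0.087, -0.087]
ft_force: [0.1, -1.0, -0.5]
gripper_width: 85.6
t 21.12 pos [532.7  28.  186.1] w 85.6 F [ 0.1 -1.  -0.5] q [-0.08  0.31 -0.15  1.11 -0.   -0.33]
jaw yaw 104.17 tooly [ 0.001 -0.    -1.   ] shift units [1.96 0.04 9.84]
```

View pics/p17.png

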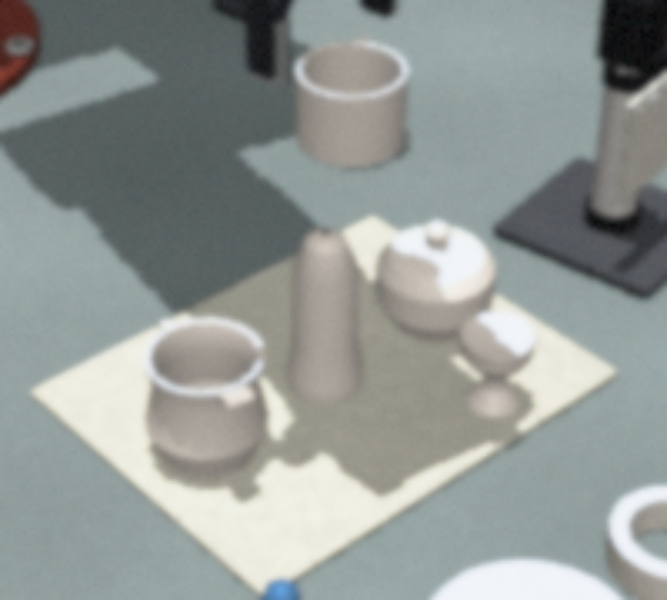

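The shaker stands free and upright between the pots, foot at about crop (325,385). Next is the stand.

```bash
python3 -m handwheel '[[[0.18,0,0.9],[0,0,0],1],[[0.18,0,0.9],[0,0,0],1],[[0.18,0,0.9],[0,0,0],1],[[0.18,0,0.9],[0,0,0],1],[[0.18,0,0.9],[0,0,0],1],[[0.18,0,0.9],[0,0,0],1],[[0.18,0,0.9],[0,0,0],1],[[0.18,0,0.9],[0,0,0],1]]'
python3 -m handwheel '[[[0.18,0,0.9],[0,0,0],1],[[0.18,0,0.9],[0,0,0],1],[[0.16,0,0.84],[0,0,0],1],[[0,0,0],[0,0,0],1],[[0,0,0],[0,0,0],1]]'
python3 - <<'E'
from h import *
go(520,278.5,185)
S=read_camera("scene");T=read_camera("top")
cv2.imwrite("pics/p18.png",cv2.resize(S["frame"][70:250,330:510,::-1],(600,600)))
cv2.imwrite("pics/p19.png",cv2.resize(T["frame"][200:320,140:280,::-1],(700,600)))
E
```

```text
time: 22.18
tool_pos: [523.3, 212.0, 185.7]
tcp_rot: [0.702, -0.702, -0.087, 0.087]
ft_force: [-0.5, -0.5, 0.8]
gripper_width: 85.3
time: 22.8
tool_pos: [519.7, 278.1, 185.4]
tcp_rot: [-0.702, 0.702, 0.087, -0.087]
ft_force: [-0.3, 0.2, 0.6]
gripper_width: 85.5
t 22.8 pos [519.7 278.1 185.4] w 85.5 F [-0.3  0.2  0.6] q [ 0.37  0.42  0.01  1.16 -0.    0.12]
jaw yaw 104.18 tooly [-0. -0. -1.] shift units [0.01 0.02 0.01]
```

View pics/p18.png

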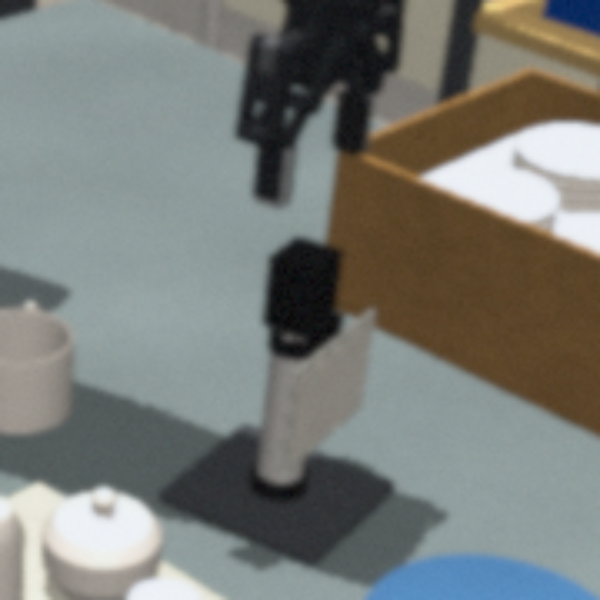

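View pics/p19.png

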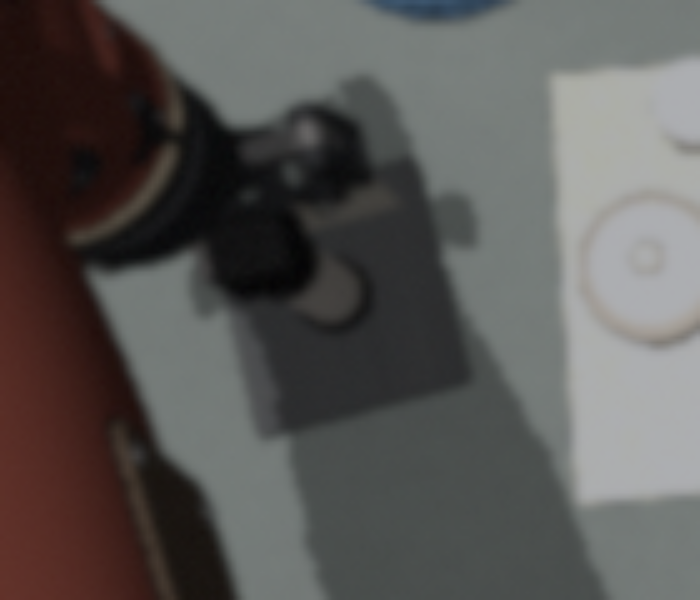

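```bash
python3 - <<'E'
from h import *
P=[read_camera("scene"),read_camera("top")]
S,T=P
y=np.array([-0.245,0.97,0])
for z in (225,240,255):
  for s in (-49,49): 
    X=np.array([519.7,278.1,z])+s*y; print(z,s,pix(S,X).round(1),pix(T,X).round(1))
print("seen scene",(330+272/3.333,70+200/3.333),(330+350/3.333,70+150/3.333),"top",(140+310/5,200+150/5))
print(tri(P,[(330+272/3.333,70+195/3.333),(140+315/5,200+135/5)]))
cv2.imwrite("pics/p20.png",cv2.resize(S["frame"][70:150,380:460,::-1],(600,600),interpolation=cv2.INTER_CUBIC))
cv2.imwrite("pics/p21.png",cv2.resize(T["frame"][200:280,170:250,::-1],(600,600),interpolation=cv2.INTER_CUBIC))
E
```

```text
225 -49 [411.2 136.7] [208.3 239.2]
225 49 [436.1 119.5] [162.7 251.3]
240 -49 [411.9 129.6] [206.7 237.9]
240 49 [437.  112.7] [160.4 250.2]
255 -49 [412.7 122.4] [205.  236.6]
255 49 [438.  105.8] [158.1 249. ]
seen scene (411.60816081608164, 130.00600060006002) (435.010501050105, 115.004500450045) top (202.0, 230.0)
[545.86473016 227.83270479 251.47247606]
```

View pics/p20.png

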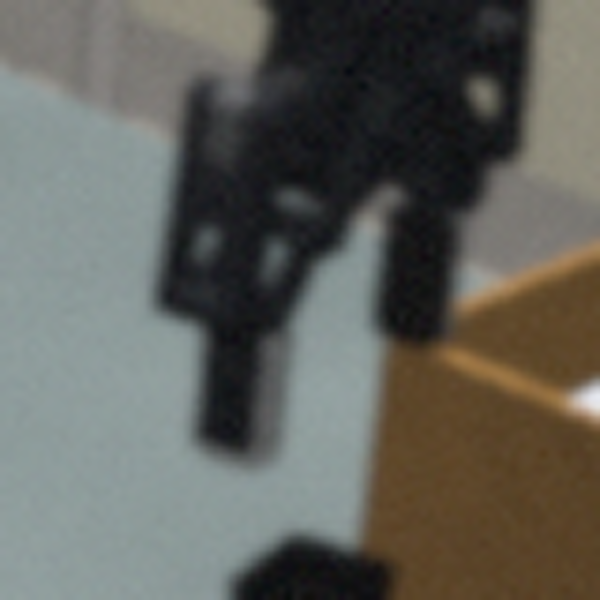

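View pics/p21.png

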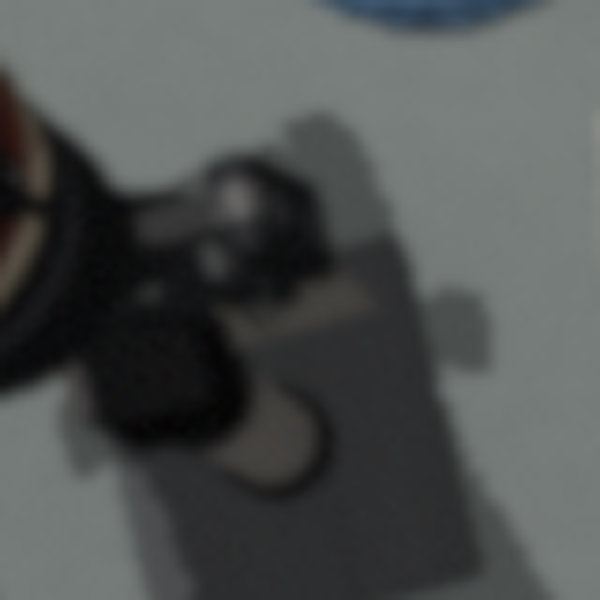

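```bash
python3 -m handwheel '[[[0,0.5,0],[0,0,0],1],[[0,0.8,0],[0,0,0],1],[[0,0.8,0],[0,0,0],1],[[0,0.8,0],[0,0,0],1],[[0,0.5,0],[0,0,0],1],[[0,0,0],[0,0,0],1]]'
python3 - <<'E'
from h import *
go(520,278.5,100)
S=read_camera("scene");T=read_camera("top")
y=np.array([-0.245,0.97,0])
for z in (144,154,164):
  for s in (-49,49): 
    X=np.array([520,278,z])+s*y; print(z,s,pix(S,X).round(1),pix(T,X).round(1))
cv2.imwrite("pics/p22.png",np.hstack([cv2.resize(S["frame"][100:200,380:460,::-1],(400,500),interpolation=cv2.INTER_CUBIC),cv2.resize(T["frame"][200:300,160:240,::-1],(400,500),interpolation=cv2.INTER_CUBIC)]))
E
```

```text
time: 23.75
tool_pos: [519.0, 278.1, 99.4]
tcp_rot: [-0.702, 0.702, 0.087, -0.088]
ft_force: [-0.3, -0.3, -0.3]
gripper_width: 85.5
t 23.75 pos [519.  278.1  99.4] w 85.5 F [-0.3 -0.3 -0.3] q [ 0.37  0.48 -0.13  0.96 -0.    0.12]
jaw yaw 104.19 tooly [-0.002 -0.001 -1.   ] shift units [ 0.04 -0.02  0.01]
144 -49 [407.3 172.9] [216.5 245.3]
144 49 [431.4 154.5] [174.  256.6]
154 -49 [407.8 168.6] [215.5 244.6]
154 49 [432.  150.4] [172.7 256. ]
164 -49 [408.3 164.3] [214.6 243.9]
164 49 [432.6 146.2] [171.4 255.4]
```

View pics/p22.png

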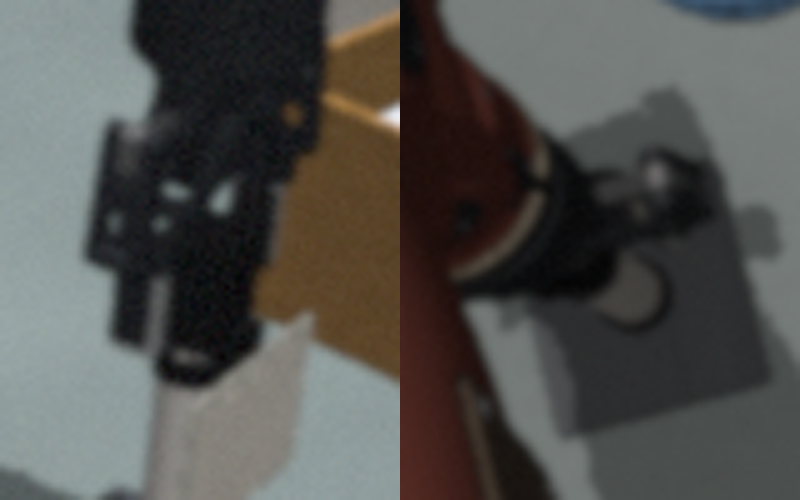

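```bash
python3 -m handwheel '[[[0,0,0],[0,0,0],0.2],[[0,0,0],[0,0,0],0.2],[[0,0,0],[0,0,0],0.2],[[0,0,0],[0,0,0],0.2],[[0,0,0],[0,0,0],0.2],[[0,0,0],[0,0,0],0.2]]' 60
python3 - <<'E'
from h import *
go(520,278.5,100); print(sense()["moment"].round(2))
S=read_camera("scene");T=read_camera("top")
cv2.imwrite("pics/p23.png",np.hstack([cv2.resize(S["frame"][100:200,380:460,::-1],(400,500),interpolation=cv2.INTER_CUBIC),cv2.resize(T["frame"][200:300,160:240,::-1],(400,500),interpolation=cv2.INTER_CUBIC)]))
E
```

```text
time: 24.6
tool_pos: [519.6, 282.0, 101.9]
tcp_rot: [0.704, -0.699, -0.089, 0.088]
ft_force: [-5.3, 13.3, 8.1]
gripper_width: 36.5
t 24.6 pos [519.6 282.  101.9] w 36.5 F [-5.3 13.3  8.1] q [ 0.37  0.48 -0.13  0.97  0.01  0.12]
jaw yaw 104.35 tooly [ 0.001  0.006 -1.   ] shift units [-0.02  0.08 -0.14]
[2.77 1.11 0.37]
```

View pics/p23.png

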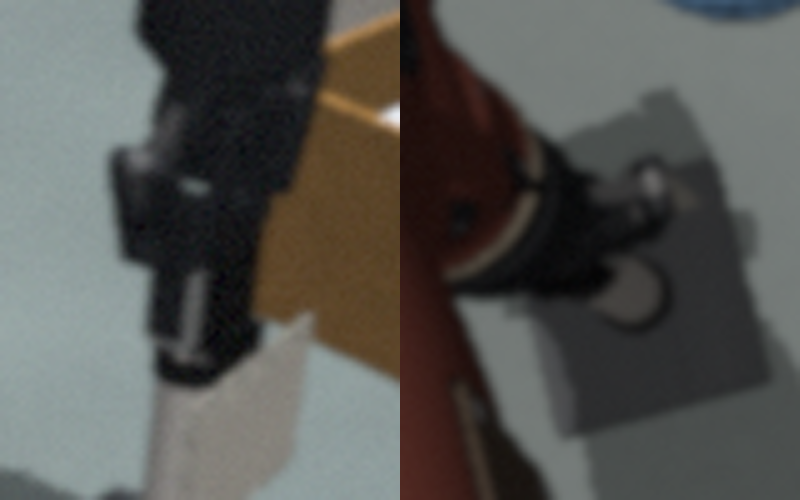

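```bash
python3 -m handwheel '[[[0,0,0.14],[0,0,0],0.2],[[0,0,0],[0,0,0],0.2],[[0,0,0],[0,0,0],0.2]]'
python3 -m handwheel '[[[0,-0.2,0],[0,0,0],0.2],[[0,-0.2,0],[0,0,0],0.2],[[0,0,0],[0,0,0],0.2]]'
python3 -c "
from h import *
go(520,278.5,100)"
```

```text
time: 25.08
tool_pos: [519.7, 281.8, 101.8]
tcp_rot: [0.702, -0.702, -0.088, 0.087]
ft_force: [-1.8, -2.8, 9.8]
gripper_width: 36.5
time: 25.45
tool_pos: [519.5, 281.8, 110.8]
tcp_rot: [-0.702, 0.702, 0.088, -0.087]
ft_force: [4.8, -2.4, -3.7]
gripper_width: 36.6
t 25.45 pos [519.5 281.8 110.8] w 36.6 F [ 4.8 -2.4 -3.7] q [ 0.37  0.47 -0.11  0.99 -0.    0.13]
jaw yaw 104.2 tooly [ 0.001  0.    -1.   ] shift units [-0.02  0.43 -0.13]
```

```bash
python3 -m handwheel '[[[0,-0.4,0],[0,0,0],0.2],[[0,-0.5,0],[0,0,0],0.2],[[0,-0.5,0],[0,0,0],0.2],[[0,-0.5,0],[0,0,0],0.2],[[0,-0.5,0],[0,0,0],0.2],[[0,-0.5,0],[0,0,0],0.2],[[0,-0.5,0],[0,0,0],0.2],[[0,0,0],[0,0,0],0.2]]'
python3 -c "
from h import *
go(520,278.5,222)"
```

```text
time: 26.45
tool_pos: [519.6, 281.8, 196.0]
tcp_rot: [-0.702, 0.702, 0.088, -0.087]
ft_force: [5.2, -2.7, -3.6]
gripper_width: 36.6
t 26.45 pos [519.6 281.8 196. ] w 36.6 F [ 5.2 -2.7 -3.6] q [ 0.37  0.42  0.03  1.19 -0.    0.13]
jaw yaw 104.2 tooly [ 0.001  0.    -1.   ] shift units [-0.01 -1.04 -0.13]
```

```bash
python3 -m handwheel '[[[0,-0.4,0],[0,0,0],0.2],[[0,-0.3,0],[0,0,0],0.2],[[0,-0.2,0],[0,0,0],0.2],[[0,0,0],[0,0,0],0.2]]'
python3 -m handwheel '[[[0,-0.1,0],[0,0,0],0.2],[[0,0,0],[0,0,0],0.2]]'
python3 -c "
from h import *
go(520,278.5,222)"
```

```text
time: 26.95
tool_pos: [519.5, 281.8, 217.8]
tcp_rot: [-0.702, 0.702, 0.088, -0.087]
ft_force: [6.6, -2.8, -2.4]
gripper_width: 36.6
time: 27.2
tool_pos: [519.5, 281.8, 220.0]
tcp_rot: [-0.702, 0.702, 0.088, -0.087]
ft_force: [5.0, -2.7, -2.6]
gripper_width: 36.6
t 27.2 pos [519.5 281.8 220. ] w 36.6 F [ 5.  -2.7 -2.6] q [ 0.37  0.41  0.08  1.25 -0.    0.13]
jaw yaw 104.2 tooly [ 0.001 -0.    -1.   ] shift units [-0.01 -0.08 -0.13]
```

```bash
python3 -m handwheel '[[[0,-0.08,0],[0,0,0],0.2],[[0,0,0],[0,0,0],0.2]]'
python3 -m handwheel '[[[0,-0.06,0],[0,0,0],0.2],[[0,0,0],[0,0,0],0.2]]'
```

```text
time: 27.45
tool_pos: [519.5, 281.8, 221.9]
tcp_rot: [-0.702, 0.702, 0.088, -0.087]
ft_force: [5.9, -3.0, -3.6]
gripper_width: 36.4
time: 27.7
tool_pos: [519.4, 281.7, 222.0]
tcp_rot: [-0.702, 0.702, 0.087, -0.088]
ft_force: [9.2, -1.1, -14.4]
gripper_width: 37.3
```

```bash
python3 -m handwheel '[[[0,0,0],[0,0,0],0.2],[[0,0,0],[0,0,0],0.2],[[0,0,0],[0,0,0],0.2],[[0,0,0],[0,0,0],0.2]]'
python3 - <<'E'
from h import *
go(520,278.5,222)
S=read_camera("scene");T=read_camera("top")
cv2.imwrite("pics/p24.png",S["frame"][:,:,::-1]);cv2.imwrite("pics/p25.png",T["frame"][:,:,::-1])
for n,p in zip("st",(S,T)):
  for q in ("shaker_mid","sugar_mid","creamer_mid","eggcup"):
    for d in recognise(p,q)[:3]:
        X=w(p,d["centre"]); print(n,q,round(d["p"],2),X.round(0),pix(p,X).round(0))
E
```

```text
time: 28.2
tool_pos: [519.4, 281.8, 222.0]
tcp_rot: [-0.702, 0.702, 0.087, -0.088]
ft_force: [9.2, -1.7, -14.6]
gripper_width: 36.7
t 28.2 pos [519.4 281.8 222. ] w 36.7 F [  9.2  -1.7 -14.6] q [ 0.37  0.41  0.09  1.25 -0.    0.13]
jaw yaw 104.2 tooly [-0.001 -0.    -1.   ] shift units [-0.01 -0.   -0.13]
s shaker_mid 0.98 [ 543. -241.   60.] [207. 304.]
s shaker_mid 0.81 [542.  15.  63.] [326. 247.]
s shaker_mid 0.81 [ 624. -315.   66.] [188. 353.]
s sugar_mid 0.66 [539. 102.  55.] [360. 232.]
s creamer_mid 0.63 [546. -67.  49.] [293. 270.]
s creamer_mid 0.61 [ 760. -254.   80.] [269. 386.]
s creamer_mid 0.51 [576.  -1.   5.] [330. 281.]
s eggcup 0.63 [606.  86.  52.] [376. 254.]
t shaker_mid 0.83 [ 518. -223.   85.] [413. 252.]
t shaker_mid 0.82 [524.  25.  92.] [308. 251.]
t shaker_mid 0.81 [ 604. -297.   83.] [442. 216.]
t sugar_mid 0.86 [528. 112.  63.] [272. 252.]
t creamer_mid 0.83 [542. -61.  33.] [344. 247.]
t eggcup 0.75 [607. 102.  59.] [277. 220.]
```

View pics/p24.png

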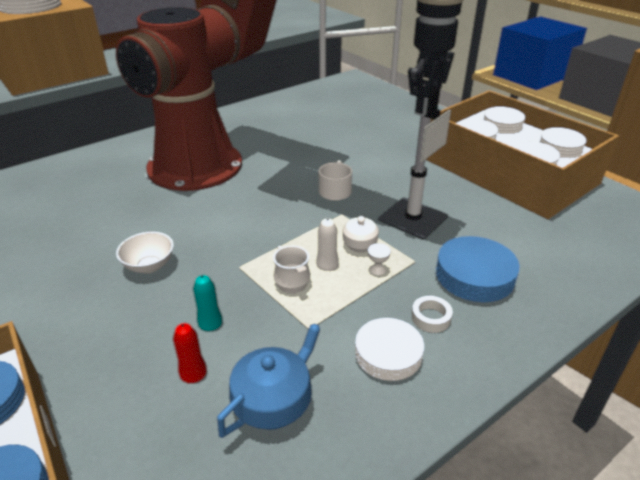

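View pics/p25.png

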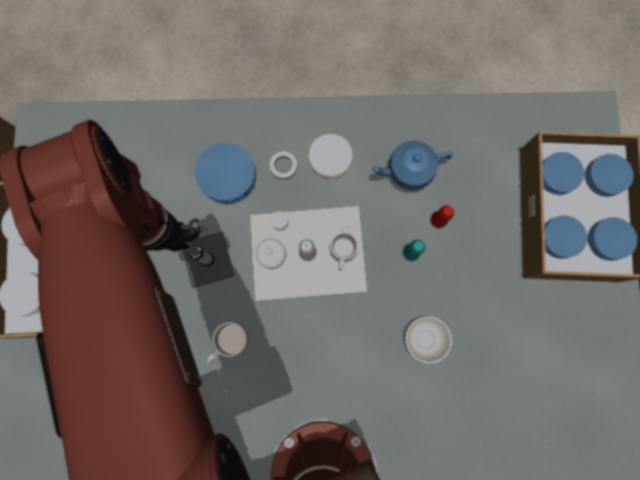

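The pictures show the shaker upright midway between the pots (scene (327,247), top (308,250)). The mast rod is fully out with the gripper on the block (scene (428,95)), and the other pieces are where they were.

```bash
python3 -c "
from station import *
print(sign_off())"
```

```text
the job is handed in; nothing more can be done
None
```

The white salt shaker is standing upright and released on the photo board, and the sign mast is held up at its second stop. I handed the job in at about 29 s with the grip still closed. `sign_off` gave no verdict, so success is my own reading of the last checks:

- **Shaker:** in the last pictures it stands between the pots. I released it at TCP (532.5, 27.9), against a measured midpoint of (532.5, 27.5). The network's shaker position in the final picture was noisier, but still within the 22 mm limit.
- **Catch button:** the grip closed to 36.5 mm, which matches the button fully in. I squeezed it while the mast was down.
- **Mast:** it rose about 120 mm freely past the first stop, then hit a hard stop (pull about 14 N). It stayed still there for the last 0.5 s under the grip, set at 60 N.
- **Other pieces:** the pots, egg cup and the rest look where they were at the start. The small differences in the network readings are within its noise.

**Disagreements:**
- **Height reading:** the reported tool height read about 40 mm lower than the fingertips looked in the pictures. I worked from the pictures and from contact forces instead.
- **Stand position:** the grip block was about 3.5 mm from where I had measured it. I moved the gripper to match before pulling up, so the 13 N side load was gone.

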